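Check the hinges of the ceramic keepsake boxes

TASK

Check the three lidded ceramic boxes on the sloped rack one after another, from the robot's left to its right: lift each lid, which has a ball knob for the grip, to about 50 degrees or more and see whether it swings freely (a free lid drops shut when let go, a stiff one stays up). Set any box with a stiff hinge down flat, lid up and shut, on the floor of the wooden reject tray without dropping it, and leave the good ones shut in their places on the rack. Leave all the other things as they are.

Things in the scene. Friction and masses are not known exactly. Their poses are not given: they have to be found in the camera images.
- box_a: white glazed ceramic box, 60 deep (its x) x 100 long (its y) x 38 high (z), about 0.5 kg with its lid, walls 6; loose, stands on the sloped rack. Origin at the centre of its underside; x points up the slope to the hinged back, y along the rack, z square off the board. The lid adds 7.5 to the height, and a ball knob stands on it (top 73.5 above the underside). All three look the same; at least one has a stiff hinge
- box_b: white glazed ceramic box, 60 deep (its x) x 100 long (its y) x 38 high (z), about 0.5 kg with its lid, walls 6; loose, stands on the sloped rack. Origin at the centre of its underside; x points up the slope to the hinged back, y along the rack, z square off the board. The lid adds 7.5 to the height, and a ball knob stands on it (top 73.5 above the underside). All three look the same; at least one has a stiff hinge
- box_c: white glazed ceramic box, 60 deep (its x) x 100 long (its y) x 38 high (z), about 0.5 kg with its lid, walls 6; loose, stands on the sloped rack. Origin at the centre of its underside; x points up the slope to the hinged back, y along the rack, z square off the board. The lid adds 7.5 to the height, and a ball knob stands on it (top 73.5 above the underside). All three look the same; at least one has a stiff hinge
- knob_a (a point): centre of the 20 mm ball knob on the lid of box_a: 18 above the lid's top, on a stem 10 thick; with the lid shut it is 14 in front (-x) of the box's centre and 63 above its underside
- lid_a (a joint): lid of box_a: 0 shut, grows as the front edge lifts and swings back, stop at 1.4 rad. Hinge line parallel to the box's y, 27 behind (+x) its centre and 38 above its underside. A free lid (60 g) drops shut by itself from any angle when let go; a stiff one stays at the angle where it is left (about 1 N at the knob to move it)
- knob_b (a point): centre of the 20 mm ball knob on the lid of box_b: 18 above the lid's top, on a stem 10 thick; with the lid shut it is 14 in front (-x) of the box's centre and 63 above its underside
- lid_b (a joint): lid of box_b: 0 shut, grows as the front edge lifts and swings back, stop at 1.4 rad. Hinge line parallel to the box's y, 27 behind (+x) its centre and 38 above its underside. A free lid (60 g) drops shut by itself from any angle when let go; a stiff one stays at the angle where it is left (about 1 N at the knob to move it)
- knob_c (a point): centre of the 20 mm ball knob on the lid of box_c: 18 above the lid's top, on a stem 10 thick; with the lid shut it is 14 in front (-x) of the box's centre and 63 above its underside
- lid_c (a joint): lid of box_c: 0 shut, grows as the front edge lifts and swings back, stop at 1.4 rad. Hinge line parallel to the box's y, 27 behind (+x) its centre and 38 above its underside. A free lid (60 g) drops shut by itself from any angle when let go; a stiff one stays at the angle where it is left (about 1 N at the knob to move it)
- rack: fixed wooden rack with a board 120 x 400, sloping 25 degrees, low side towards the robot. Origin on the table under the middle of the board; x towards its high side, y along it to the robot's left, z up. Board's surface 75 above the table over the origin; a ledge 9 high and 8 thick along the foot of the boxes stops them sliding; the board goes on 10 in front of the ledge and 40 behind the boxes
- slot_left (a point): point on the board's surface at the left of the three places (rack y = 130), left and right as the robot sees them (left is +y); a box stands there with its underside's centre within 10 of it
- slot_middle (a point): point on the board's surface at the middle of the three places (rack y = 0), left and right as the robot sees them (left is +y); a box stands there with its underside's centre within 10 of it
- slot_right (a point): point on the board's surface at the right of the three places (rack y = -130), left and right as the robot sees them (left is +y); a box stands there with its underside's centre within 10 of it
- tray: reject tray: open wooden tray, outside 190 (x) x 230 (y) x 28 high, walls and floor 6 thick, fixed on the table. Origin at the centre of its underside. Its -y end is taken by the reject_tumbler, the +y end is free; it stands to the robot's left or right
- reject_tumbler: terracotta tumbler, 68 across, 80 high, standing in the tray; origin at the centre of its underside (leave alone)
- tumbler_1: blue glazed tumbler, 76 across, 95 high, beside the rack; origin at the centre of its underside (leave alone)
- tumbler_2: white glazed tumbler, 76 across, 95 high, beside the rack; origin at the centre of its underside (leave alone)
- bowl: terracotta bowl, 100 across, 45 high, in front of the rack; origin at the centre of its underside (leave alone)
- glaze_brush: brush 170 long lying in front of the rack; its length is its x; origin at the centre of its underside (leave alone)
- glaze_jar: jar, 64 across, 85 high, in front of the rack; origin at the centre of its underside (leave alone)
- wood_rib: flat wooden potter's rib, 100 x 50 x 8, lying in front of the rack; origin at the centre of its underside (leave alone)
- banding_wheel: fixed metal banding wheel (turntable), 180 across, 72 high, on the side where the tray is not; origin at the centre of its foot
Mind the look-alikes: they are no part of the job. What is shaped like the box_c but green is not meant.

How it is judged:
By the outcome, as a careful person would: the job done as asked, in the order asked, and still so for the second after the job is handed in, with the robot touching nothing.
It also fails if it takes over 72 s, if anything falls off the work surface, if the arm or the gripper's body presses on something with over 40 N, if the wrist force passes 120 N, or if a joint passes its speed limit or range.

ROBOT

A 7-joint arm with a two-finger parallel gripper is mounted at the origin on the work surface. World frame = base frame: x ahead of the robot, y to its left, z up, the work surface at z = 0. Lengths are in mm, angles in rad, forces in N, time in s.
With the tool pointing down it reaches from about 425 to 825 mm from the base axis. Payload 3.6 kg.
Tool frame: the origin (TCP) lies between the finger pads; the fingertips stand 8 mm ahead of it and the grasp point (between the pads) lies 11 mm behind it; z points along the fingers, y is the direction in which the jaws open and shut (so a half turn about z gives the same grasp; the last joint's range is limited). The gripper opens to 93 mm and grips with 3 to 60 N. Pads are 15 mm wide; open, the fingers measure 128 mm over their backs; the gripper's body (75 mm by 188 mm) begins 65 mm behind the grasp point.
Start: joints at [1.236, 0.615, -0.013, 1.423, 0.008, 1.103, -0.04], TCP at [196.938, -619.416, 206.44] pointing down, gripper open.
Joint ranges: [-3.12, 3.12], [-0.3, 2.06], [-1.34, 1.32], [0.26, 2.42], [-1.36, 4.5], [0.01, 1.98], [-2.84, 2.84]. Speed limits (rad/s): [2.79, 2.79, 3.14, 3.14, 3.14, 3.14, 3.14].

INTERFACE

Orientations are given as a unit quaternion [x, y, z, w].
In Python, from bench import robot gives the robot as it stands.
- The arm moves only by the tool arm_command, never from a script. Its arguments are lists of equal length, an entry for each row: "gripper": the closure, from 0 (fully open) to 1 (shut); "linear": the shift along the tool's x, y, z in m, a list of three; "yaw": the turn about the tool's z in degrees. A call has exactly 5 rows; each row is the pose to reach, as a shift and turn from the pose commanded when the call began, along the tool's axes at that moment; what a row does not reach only later rows make up. A row lasts 1/10 s, in which the tool goes at most 50 mm and 8.59 degrees, less where a joint would pass 70% of its speed; a pose out of reach is approached as far as the arm can. A call with a gripper value outside its range is refused whole. The fingers move at their own pace and stop on an object; "newtons" is the grip in N (left out, the last holds). Time passes only in rows, so rows that repeat a pose let the fingers close, or fill a call up. It gives the time, the measured TCP pose, the force and the opening at its end, in the units of the state.
- robot.get_state(): the state, without advancing time (a new reading comes with each control period).
- robot.capture(name): name is "scene" or "top" or "wrist"; returns (picture, depth): 480x640x3 uint8, red, green, blue; 480x640 float32, mm along the optical axis (not along the pixel's ray), 0 where there is no reading.
- robot.get_calibration(name): a dict with "fx", "fy", "cx", "cy" (pixels), "world_from_camera" (4x4, takes a point from camera to world coordinates); the wrist camera has in their place "hand_eye" (4x4, takes a point from camera to tool coordinates, whose origin is the TCP and whose axes are the flange's). Camera axes: x right, y down, z forward; pixel columns grow to the right and rows downward; lengths in mm; the calibration is good to about 2 mm. A picture is of the moment at which its call begins: read the wrist's pose just before it. get_calibration takes no time and is no camera call.
- robot.close_job(): hands the job in, once; it reports no verdict.
The state is a dict: "time": time; "q": joint angles; "dq": joint speeds; "tau": joint torques, N m; "tcp_pos": TCP position; "orientation": TCP orientation; "contact_force": force on the tool from outside, world axes, zero at the start; "moment": the same for the moment, N m; "width": finger opening in mm.
Only numpy, scipy, OpenCV 4.12 (cv2) and the standard library are available. Lean on these libraries where they do the work, as an engineer would, in place of code of your own. Each camera call takes 0.05 s, during which the arm holds its last target.

## Working session

There is one attempt and no reset: what is moved stays moved. The work goes in short steps, Python scripts to look and compute and a tool call to move; the robot and the scene stay as the last step left them, time stands still between calls to the robot, and variables do not carry over. Pictures are saved under pics/ and viewed, and the job is handed in when it is done.

Besides the shell and the picture viewer there is one more tool, called after "Emit:" as name([rows], argument=value, ...), one row to a line, values as JSON. arm_command: Moves the arm, as the interface text tells. Its arguments: {"type":"object","properties":{"gripper":{"type":"array","items":{"type":"number"}},"linear":{"type":"array","items":{"type":"array","items":{"type":"number"}}},"yaw":{"type":"array","items":{"type":"number"}},"newtons":{"type":"number"}},"required":["gripper","linear","yaw"]}

```bash
ls; mkdir -p pics
python3 - <<'E'
from bench import robot
import cv2,numpy as np,json
s=robot.get_state();print({k:np.round(v,3).tolist() for k,v in s.items()})
for n in("scene","top"):
    p,d=robot.capture(n);cv2.imwrite(f"pics/{n}0.png",p[:,:,::-1]);np.savez(f"pics/{n}0.npz",p=p,d=d)
    c=robot.get_calibration(n);print(n,{k:np.round(v,3).tolist() for k,v in c.items()})
print(robot.get_calibration("wrist"))
E
```

```text
pics
{'time': 0.0, 'q': [1.237, 0.616, -0.013, 1.425, 0.008, 1.103, -0.04], 'dq': [-0.0, 0.001, 0.001, 0.001, 0.002, -0.001, 0.001], 'tau': [-0.001, -45.893, 0.209, -16.574, -0.061, 0.02, 0.0], 'tcp_pos': [196.655, -618.674, 205.283], 'orientation': [0.988, 0.153, -0.0, -0.001], 'contact_force': [0.399, 0.439, -0.347], 'moment': [-0.005, 0.032, -0.001], 'width': 93.416}
scene {'fx': 523.542, 'fy': 523.542, 'cx': 322.146, 'cy': 236.76, 'world_from_camera': [[0.305, 0.5, -0.811, 1930.966], [0.952, -0.16, 0.26, -333.951], [-0.0, -0.851, -0.525, 1007.842], [0.0, 0.0, 0.0, 1.0]]}
top {'fx': 605.533, 'fy': 605.533, 'cx': 318.253, 'cy': 233.435, 'world_from_camera': [[0.03, -0.989, 0.144, 289.629], [-1.0, -0.028, 0.01, 99.455], [-0.006, -0.145, -0.989, 1922.531], [0.0, 0.0, 0.0, 1.0]]}
{'fx': 400.26914569086347, 'fy': 400.26914569086347, 'cx': 319.0727691148554, 'cy': 242.67000961873538, 'hand_eye': array([[ 2.54563854e-05, -9.61407191e-01, -2.75129447e-01,
         7.62523402e+01],
       [ 9.99999999e-01,  2.99135025e-05, -1.20040622e-05,
        -8.93165445e-01],
       [ 1.97708771e-05, -2.75129446e-01,  9.61407191e-01,
        -1.77150800e+02],
       [ 0.00000000e+00,  0.00000000e+00,  0.00000000e+00,
         1.00000000e+00]])}
```

View pics/scene0.png

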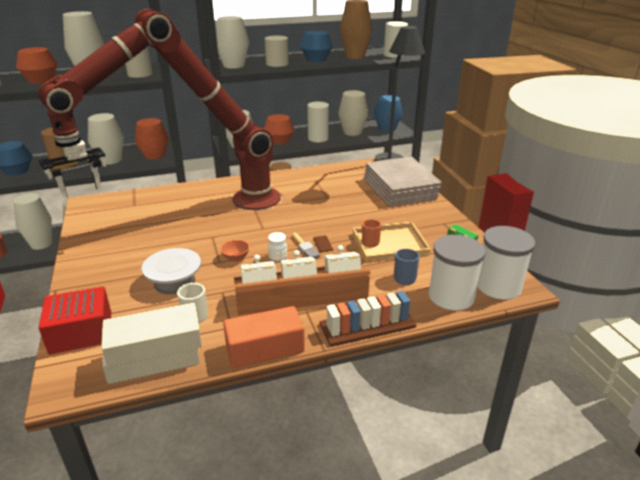

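View pics/top0.png

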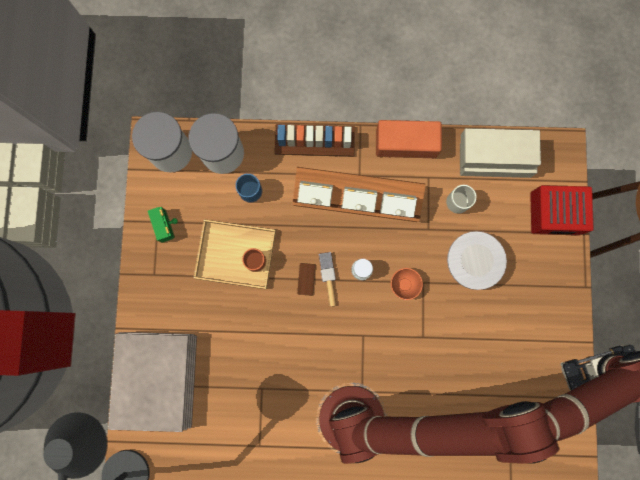

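Top view: rack around (358,195) with three boxes; the tray is on the robot's left (235,255), its tumbler at (254,260). I'll zoom in and measure.

```bash
cat > h.py <<'E'
import numpy as np,cv2
from bench import robot
def pts(n,d,cal=None,T=None):
    c=cal or robot.get_calibration(n); T=c["world_from_camera"] if T is None else T
    v,u=np.mgrid[0:480,0:640]
    P=np.stack([(u-c["cx"])*d/c["fx"],(v-c["cy"])*d/c["fy"],d],-1)
    W=P@np.array(T)[:3,:3].T+np.array(T)[:3,3]; W[d<=0]=np.nan
    return W
E
python3 - <<'E'
from h import *
z=np.load("pics/top0.npz");p,d=z["p"],z["d"];W=pts("top",d)
np.save("pics/topW.npy",W)
cv2.imwrite("pics/top0z.png",cv2.resize(p[140:310,180:440,::-1],None,fx=3,fy=3,interpolation=cv2.INTER_CUBIC))
for u,v in[(360,300),(300,320),(235,240),(220,270),(254,260),(248,185),(362,268),(407,283)]:print(u,v,np.round(W[v,u]))
w=(p.min(2)>170)&(W[...,2]>60)&(W[...,2]<220); w[:160]=0;w[225:]=0;w[:,:290]=0;w[:,425:]=0
n,l,st,c=cv2.connectedComponentsWithStats(w.astype(np.uint8))
for i in range(1,n):
    if st[i,4]>20:
        Q=W[l==i];print(st[i],np.round(c[i]),np.round(np.nanmedian(Q,0)),np.round(np.nanmax(Q,0)),np.round(np.nanmin(Q,0)))
# column profile
for u in (315,360,398,337):
    print(u,[tuple(np.round(W[v,u]).astype(int)) for v in range(165,225,4)])
E
```

```text
360 300 [362. -19.  -1.]
300 320 [294. 168.  -0.]
235 240 [540. 384.  10.]
220 270 [444. 428.   0.]
254 260 [478. 320.   7.]
248 185 [721. 351.   6.]
362 268 [455. -18.  85.]
407 283 [ 419. -165.   11.]
[298 184  34  22 526] [314. 194.] [674. 135. 117.] [703. 183. 138.] [642.  83.  94.]
[342 189  35  23 537] [359. 200.] [659.   0. 117.] [692.  47. 139.] [628. -53.  94.]
[381 195  36  22 560] [398. 205.] [ 646. -120.  117.] [678. -72. 142.] [ 616. -175.   94.]
315 [(np.int64(798), np.int64(136), np.int64(-9)), (np.int64(756), np.int64(134), np.int64(101)), (np.int64(745), np.int64(134), np.int64(93)), (np.int64(733), np.int64(133), np.int64(92)), (np.int64(722), np.int64(133), np.int64(87)), (np.int64(702), np.int64(132), np.int64(119)), (np.int64(686), np.int64(131), np.int64(134)), (np.int64(677), np.int64(131), np.int64(119)), (np.int64(665), np.int64(131), np.int64(115)), (np.int64(649), np.int64(130), np.int64(133)), (np.int64(652), np.int64(131), np.int64(55)), (np.int64(651), np.int64(132), np.int64(-8)), (np.int64(637), np.int64(131), np.int64(-2)), (np.int64(624), np.int64(13
[... 1443 characters left out ...]
(-137), np.int64(-2))]
337 [(np.int64(796), np.int64(65), np.int64(7)), (np.int64(786), np.int64(64), np.int64(-9)), (np.int64(746), np.int64(66), np.int64(98)), (np.int64(733), np.int64(65), np.int64(99)), (np.int64(719), np.int64(65), np.int64(104)), (np.int64(710), np.int64(64), np.int64(89)), (np.int64(700), np.int64(64), np.int64(80)), (np.int64(689), np.int64(64), np.int64(73)), (np.int64(678), np.int64(63), np.int64(65)), (np.int64(665), np.int64(63), np.int64(62)), (np.int64(650), np.int64(63), np.int64(75)), (np.int64(640), np.int64(62), np.int64(60)), (np.int64(637), np.int64(61), np.int64(8)), (np.int64(624), np.int64(60), np.int64(8)), (np.int64(611), np.int64(60), np.int64(10))]
```

View pics/top0z.png

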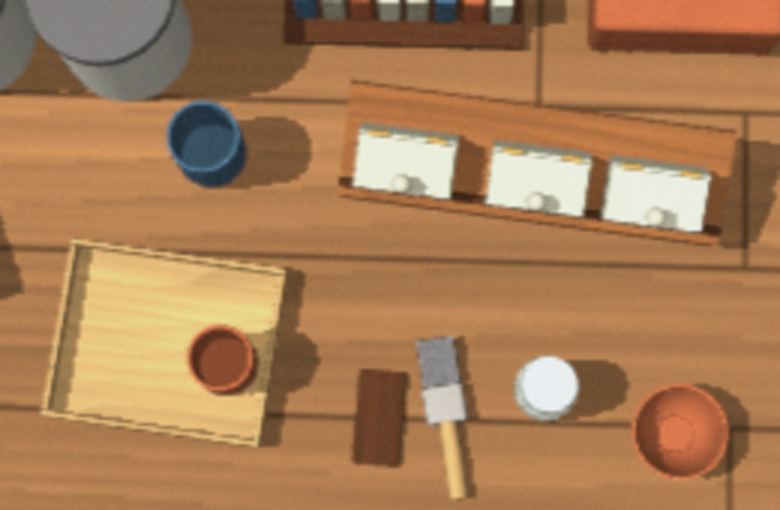

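The top view shows knobs at about (313,201), (359,207) and (399,212), against clean white lids. I'll cast these rays onto the expected knob height and fit the rack's yaw.

```bash
cat >> h.py <<'E'
def ray(n,u,v,z,c=None,T=None):
    c=c or robot.get_calibration(n); T=np.array(c["world_from_camera"] if T is None else T)
    d=T[:3,:3]@np.array([(u-c["cx"])/c["fx"],(v-c["cy"])/c["fy"],1]); o=T[:3,3]
    return o+d*(z-o[2])/d[2]
def wristT(s):
    from scipy.spatial.transform import Rotation as R
    T=np.eye(4);T[:3,:3]=R.from_quat(s["orientation"]).as_matrix();T[:3,3]=s["tcp_pos"]
    return T@np.array(robot.get_calibration("wrist")["hand_eye"])
def proj(T,c,P):
    q=np.linalg.inv(T)@np.append(P,1); return c["fx"]*q[0]/q[2]+c["cx"],c["fy"]*q[1]/q[2]+c["cy"]
E
python3 - <<'E'
from h import *
z=np.load("pics/top0.npz");p,d=z["p"],z["d"];W=np.load("pics/topW.npy")
K=[ray("top",u,v,121) for u,v in[(313.3,201),(358.7,207),(398.7,212)]]
for k in K:print("knob",np.round(k))
print("tumbler1 top",ray("top",248,184,95),"rej tumbler top",ray("top",(222/3+180),(358/3+140),86))
# rack corners zoom px : TL(352,80) TR(735,131) BL(341,195) BR(719,243)
for (a,b),h in [((352,80),100),((735,131),100),((341,195),49),((719,243),49)]:print("rack",np.round(ray("top",a/3+180,b/3+140,h)))
# tray top outer corners
C=[ray("top",a/3+180,b/3+140,28) for a,b in[(72,240),(286,268),(260,446),(42,413)]]
for c in C:print("tray",np.round(c))
C=np.array(C);print(C.mean(0),[np.linalg.norm(C[i]-C[i-1]) for i in range(4)])
# yaw from white box mask: minAreaRect
w=(p.min(2)>170);w[:160]=0;w[225:]=0;w[:,:290]=0;w[:,425:]=0
# board plane fit
m=(W[...,2]>40)&(W[...,2]<160);m[:168]=0;m[222:]=0;m[:,:292]=0;m[:,426:]=0
hsv=cv2.cvtColor(p,cv2.COLOR_RGB2HSV)
m&=hsv[...,1]>90
Q=W[m];A=np.c_[Q[:,:2],np.ones(len(Q))]
for _ in range(5):
    s,_,_,_=np.linalg.lstsq(A,Q[:,2],rcond=None);r=Q[:,2]-A@s;k=abs(r)<12;Q=Q[k];A=A[k]
print("board plane",s,len(Q),"slope",np.degrees(np.arctan(np.hypot(*s[:2]))),"yaw",np.degrees(np.arctan2(s[1],s[0])))
E
```

```text
knob [651. 136. 121.]
knob [637.  -2. 121.]
knob [ 625. -123.  121.]
tumbler1 top [704.3340164 339.4463218  95.       ] rej tumbler top [472.24620897 311.45267995  86.        ]
rack [762. 189. 100.]
rack [ 720. -206.  100.]
rack [651. 198.  49.]
rack [ 611. -198.   49.]
tray [599. 483.  28.]
tray [575. 255.  28.]
tray [387. 274.  28.]
tray [415. 504.  28.]
[494.06556173 378.86872015  28.        ] [np.float64(185.00456142006874), np.float64(228.94528840000683), np.float64(189.04586480222292), np.float64(230.73925111828072)]
board plane [ 4.37896028e-01 -4.85996095e-02 -2.21632700e+02] 2602 slope 23.777554160485057 yaw -6.333017791117069
```

Emit:
arm_command([
  [0.038,-0.0275,-0.008],
  [0.076,-0.055,-0.016],
  [0.114,-0.0825,-0.024],
  [0.152,-0.11,-0.032],
  [0.19,-0.1375,-0.04],
], gripper=[0.3,0.3,0.3,0.3,0.3], yaw=[0,0,0,0,0], newtons=20)

```text
time: 0.6
tcp_pos: [337.0, -428.9, 246.4]
orientation: [0.988, 0.153, -0.0, -0.0]
contact_force: [1.3, 0.7, 0.1]
width: 65.3
```

Emit:
arm_command([
  [0.038,-0.0275,-0.008],
  [0.076,-0.055,-0.016],
  [0.114,-0.0825,-0.024],
  [0.152,-0.11,-0.032],
  [0.19,-0.1375,-0.04],
], gripper=[0.3,0.3,0.3,0.3,0.3], yaw=[0,0,0,0,0])

```text
time: 1.1
tcp_pos: [476.3, -240.4, 286.5]
orientation: [0.988, 0.153, -0.0, -0.0]
contact_force: [0.1, 0.2, -0.0]
width: 65.3
```

Emit:
arm_command([
  [0.038,-0.0275,-0.008],
  [0.076,-0.055,-0.016],
  [0.114,-0.0825,-0.024],
  [0.152,-0.11,-0.032],
  [0.19,-0.1375,-0.04],
], gripper=[0.5,0.5,0.5,0.5,0.5], yaw=[4,8,12,16,20])

```text
time: 1.6
tcp_pos: [615.7, -52.0, 326.4]
orientation: [1.0, -0.022, -0.0, 0.0]
contact_force: [1.3, -0.7, 0.3]
width: 46.8
```

Emit:
arm_command([
  [0.02,-0.03,0.013],
  [0.04,-0.059,0.026],
  [0.04,-0.059,0.026],
  [0.04,-0.059,0.026],
  [0.04,-0.059,0.026],
], gripper=[0.5,0.5,0.5,0.5,0.5], yaw=[2,3.6,3.6,3.6,3.6])

```text
time: 2.1
tcp_pos: [657.3, 1.8, 300.7]
orientation: [0.999, -0.053, 0.0, 0.001]
contact_force: [-0.4, 0.1, 0.5]
width: 46.6
```

Run:
```python
from h import *
s=robot.get_state();print(np.round(s["tcp_pos"],1),np.round(s["orientation"],4),s["width"])
p,d=robot.capture("wrist");np.savez("pics/w1.npz",p=p,d=d,T=wristT(s));cv2.imwrite("pics/w1.png",p[:,:,::-1])
```

```text
[657.3   1.8 300.7] [ 9.986e-01 -5.310e-02  0.000e+00  7.000e-04] 46.63251213327053
```

View pics/w1.png

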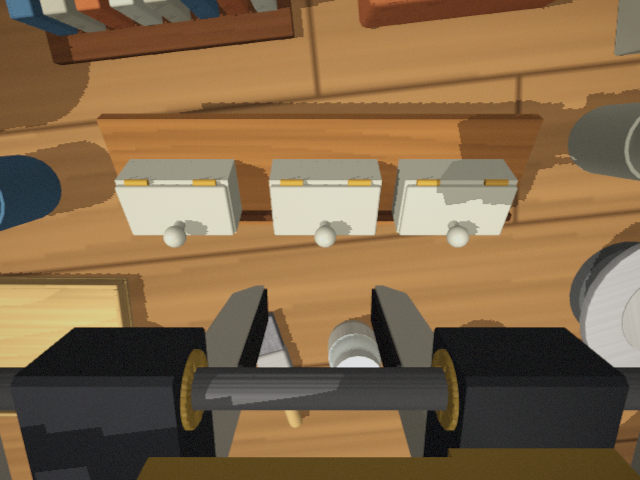

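The wrist view is square to the rack. The knobs sit at (175,236), (325,236) and (458,236). I'll triangulate them against the top view.

Run:
```python
from h import *
z=np.load("pics/w1.npz");p,d,T=z["p"],z["d"],z["T"];c=robot.get_calibration("wrist")
ct=robot.get_calibration("top");Tt=np.array(ct["world_from_camera"])
W=pts("wrist",d,c,T)
for (u,v),(a,b) in zip([(175,236),(325,236),(458,236)],[(313.3,201),(358.7,207),(398.7,212)]):
    P=ray("wrist",u,v,121,c,T)
    o1=T[:3,3];d1=P-o1;d1/=np.linalg.norm(d1)
    o2=Tt[:3,3];d2=ray("top",a,b,121)-o2;d2/=np.linalg.norm(d2)
    A=np.c_[d1,-d2];t=np.linalg.lstsq(A,o2-o1,rcond=None)[0]
    print(np.round(P,1),"tri",np.round((o1+t[0]*d1+o2+t[1]*d2)/2,1),"gap",np.round(np.linalg.norm(o1+t[0]*d1-o2-t[1]*d2),1),"depth",np.round(np.nanmedian(W[v-3:v+4,u-3:u+4].reshape(-1,3),0),1))
# board plane from wrist depth
hs=cv2.cvtColor(p,cv2.COLOR_RGB2HSV)
m=np.zeros(d.shape,bool);m[120:157,115:455]=1
Q=W[m];A=np.c_[Q[:,:2],np.ones(len(Q))];A=A[~np.isnan(Q[:,0])];Q=Q[~np.isnan(Q[:,0])]
s=np.linalg.lstsq(A,Q[:,2],rcond=None)[0];print("plane",s,"slope",np.degrees(np.arctan(np.hypot(*s[:2]))),"yaw",np.degrees(np.arctan2(s[1],s[0])),"z at rack (676,-6)",s@[676,-6,1])
for (u,v,h) in[(98,115,100),(542,116,100)]:print(ray("wrist",u,v,h,c,T))
# tray plane etc
```

```text
[651.8 136.5 121. ] tri [651.6 136.  121.4] gap 0.9 depth [654.7 131.4 133.7]
[637.1  -1.1 121. ] tri [636.9  -1.7 120.8] gap 1.2 depth [640.7  -1.3 134.4]
[ 624.  -123.2  121. ] tri [ 624.5 -122.9  122.5] gap 0.3 depth [ 628.  -119.   134.2]
plane [ 4.61857279e-01 -4.99101933e-02 -2.39088598e+02] slope 24.91704572530583 yaw -6.167682996883278 z at rack (676,-6) 73.42638388052183
[765.16261486 190.60643965 100.        ]
[ 721.98817833 -206.74844635  100.        ]
```

Emit:
arm_command([
  [-0.005,-0.04,0.01],
  [-0.01,-0.08,0.035],
  [-0.015,-0.115,0.07],
  [-0.0198,-0.133,0.11],
  [-0.0198,-0.133,0.14],
], gripper=[0.5,0.5,0.5,0.5,0.5], yaw=[0,0,0,0,0])

```text
time: 2.65
tcp_pos: [649.9, 141.9, 159.2]
orientation: [0.999, -0.05, -0.001, -0.001]
contact_force: [-0.8, -0.2, -0.1]
width: 46.7
```

Emit:
arm_command([
  [0,0,0.012],
  [0,0,0.024],
  [0,0,0.036],
  [0,0,0.044],
  [0,0,0.044],
], gripper=[0.5,0.5,0.5,0.5,0.5], yaw=[0,0,0,0,0])

```text
time: 3.15
tcp_pos: [651.5, 137.3, 116.0]
orientation: [0.999, -0.052, -0.0, 0.0]
contact_force: [0.3, 0.3, 0.5]
width: 46.0
```

Run:
```python
from h import *
s=robot.get_state();print(np.round(s["tcp_pos"],1),np.round(s["orientation"],4),s["width"],np.round(s["contact_force"],1))
p,d=robot.capture("wrist");cv2.imwrite("pics/w2.png",p[:,:,::-1])
```

```text
[651.5 137.3 116. ] [ 9.986e-01 -5.250e-02 -4.000e-04  2.000e-04] 45.9943854621156 [0.3 0.3 0.5]
```

View pics/w2.png

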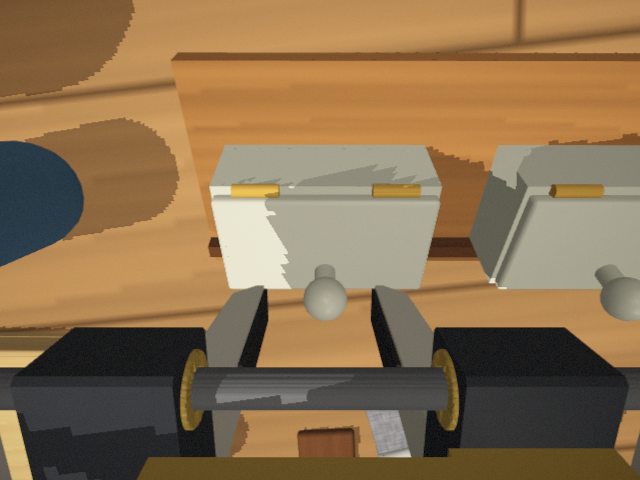

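The knob is at (325,298), and the expected grasp point projects to (321,299), so it's aligned. Closing on it.

Emit:
arm_command([
  [0,0,0],
  [0,0,0],
  [0,0,0],
  [0,0,0],
  [0,0,0],
], gripper=[0.85,0.85,0.85,0.85,0.85], yaw=[0,0,0,0,0], newtons=15)

```text
time: 3.7
tcp_pos: [651.5, 135.4, 116.7]
orientation: [0.999, -0.053, -0.0, 0.002]
contact_force: [-1.3, -3.5, 1.7]
width: 17.0
```

Run:
```python
from h import *
s=robot.get_state();print(np.round(s["tcp_pos"],1),np.round(s["orientation"],4),s["width"],np.round(s["contact_force"],1))
p,d=robot.capture("wrist");cv2.imwrite("pics/w3.png",cv2.resize(p[200:400,200:460,::-1],None,fx=3,fy=3))
```

```text
[651.5 135.4 116.7] [ 9.986e-01 -5.280e-02 -4.000e-04  1.800e-03] 17.044934372065917 [-1.3 -3.5  1.7]
```

View pics/w3.png

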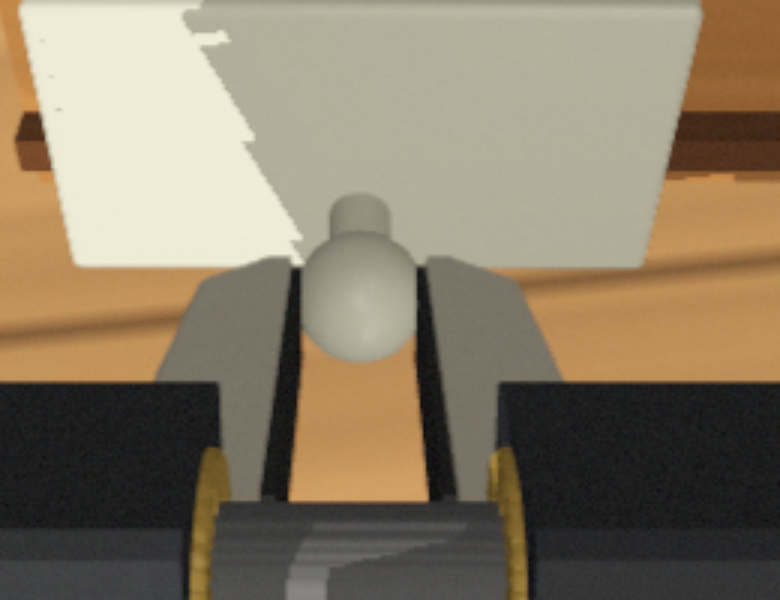

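Emit:
arm_command([
  [0.0009,0,-0.005],
  [0.0022,0,-0.0097],
  [0.004,0,-0.0145],
  [0.0062,0,-0.019],
  [0.009,0,-0.0231],
], gripper=[0.85,0.85,0.85,0.85,0.85], yaw=[0,0,0,0,0])

```text
time: 4.25
tcp_pos: [661.3, 139.9, 140.7]
orientation: [0.999, -0.051, 0.001, -0.002]
contact_force: [0.3, -0.2, 0.5]
width: 13.9
```

Emit:
arm_command([
  [0.004,0,-0.0045],
  [0.0087,0,-0.0091],
  [0.0138,0,-0.0125],
  [0.0194,0,-0.0156],
  [0.0233,0,-0.0171],
], gripper=[0.85,0.85,0.85,0.85,0.85], yaw=[0,0,0,0,0])

```text
time: 4.75
tcp_pos: [684.6, 134.5, 157.0]
orientation: [0.999, -0.052, 0.0, -0.0]
contact_force: [0.5, -0.7, 0.9]
width: 13.6
```

Run:
```python
from h import *
s=robot.get_state();print(np.round(s["tcp_pos"],1),np.round(s["orientation"],4),s["width"],np.round(s["contact_force"],1))
p,d=robot.capture("wrist");q,_=robot.capture("scene")
cv2.imwrite("pics/w4.png",np.hstack([p[100:400,100:540,::-1],cv2.resize(q[220:320,220:400,::-1],None,fx=2,fy=3)]))
```

```text
[684.6 134.5 157. ] [ 9.986e-01 -5.220e-02  3.000e-04 -1.000e-04] 13.631807646042034 [ 0.5 -0.7  0.9]
```

View pics/w4.png

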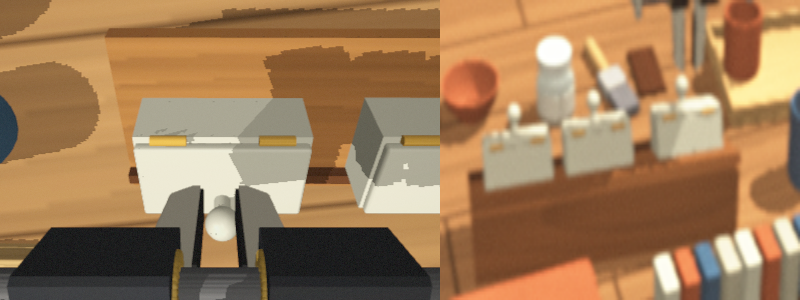

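The fingers slipped off the knob: width is 13.9 and the lid is still shut. I'll check from the depth image where the fingertips really are in the tool frame.

Run:
```python
from h import *
z=np.load("pics/w1.npz");p,d=z["p"],z["d"];c=robot.get_calibration("wrist")
W=pts("wrist",d,c,c["hand_eye"])
for v in range(284,350,6):
    print(v,[tuple(np.round(W[v,u],0).astype(int).tolist()) if d[v,u]>0 else 0 for u in (225,240,255,262,380,395,405)])
```

```text
284 [(-116, -121, 302), (-116, -102, 302), (-116, -83, 302), (-116, -74, 302), (-116, 77, 300), (-116, 97, 301), (-116, 109, 301)]
290 [(-124, -121, 301), (-124, -102, 301), (9, -28, -17), (9, -25, -18), (9, 25, -17), (9, 32, -17), (-125, 110, 302)]
296 [(-132, -122, 301), (9, -33, -24), (9, -27, -24), (7, -25, -20), (9, 24, -24), (9, 31, -23), (8, 35, -22)]
302 [(-141, -123, 302), (9, -33, -29), (9, -27, -29), (8, -24, -27), (7, 24, -25), (9, 30, -29), (9, 34, -29)]
308 [(9, -37, -35), (9, -31, -35), (9, -26, -35), (6, -24, -28), (7, 23, -31), (9, 28, -36), (9, 33, -35)]
314 [(9, -36, -39), (9, -30, -41), (7, -25, -37), (4, -24, -30), (7, 23, -37), (9, 28, -40), (9, 31, -40)]
320 [(9, -35, -45), (9, -30, -45), (7, -25, -42), (1, -24, -30), (5, 23, -38), (9, 27, -46), (9, 30, -45)]
326 [(9, -34, -49), (8, -29, -49), (7, -24, -46), (-1, -24, -32), (3, 23, -38), (9, 26, -50), (9, 30, -50)]
332 [(9, -33, -54), (9, -28, -54), (6, -24, -48), (-3, -24, -32), (1, 22, -40), (9, 25, -53), (9, 28, -55)]
338 [(9, -32, -58), (9, -27, -58), (4, -24, -49), (-6, -24, -32), (-2, 23, -39), (9, 24, -58), (9, 28, -58)]
344 [(8, -31, -61), (9, -26, -62), (1, -24, -48), (-8, -24, -33), (-4, 23, -40), (7, 24, -59), (9, 27, -62)]
```

By depth, the tips sit about 14 mm above the reported TCP, rather than 8 mm ahead of it. The 17 mm chord on the ball agrees with that. I'll regrasp lower, in stages, and watch the force.

Emit:
arm_command([
  [0,0,0],
  [-0.01,0,0],
  [-0.0323,0,0],
  [-0.0323,0,0.015],
  [-0.0323,0,0.035],
], gripper=[0.5,0.5,0.5,0.5,0.5], yaw=[0,0,0,0,0])

```text
time: 5.35
tcp_pos: [651.8, 138.8, 122.8]
orientation: [0.999, -0.052, 0.001, -0.001]
contact_force: [0.1, -0.1, -0.0]
width: 45.4
```

Emit:
arm_command([
  [0,0,0.008],
  [0,0,0.016],
  [0,0,0.022],
  [0,0,0.026],
  [0,0,0.026],
], gripper=[0.5,0.5,0.5,0.5,0.5], yaw=[0,0,0,0,0])

```text
time: 5.85
tcp_pos: [652.2, 138.1, 97.8]
orientation: [0.999, -0.052, 0.001, -0.0]
contact_force: [-2.7, -0.7, 6.2]
width: 46.3
```

Run:
```python
from h import *
s=robot.get_state();print(np.round(s["tcp_pos"],1),np.round(s["orientation"],4),s["width"],np.round(s["contact_force"],1))
p,d=robot.capture("wrist");cv2.imwrite("pics/w5.png",p[:,:,::-1]);np.savez("pics/w5.npz",p=p,d=d)
q,_=robot.capture("scene");cv2.imwrite("pics/s5.png",cv2.resize(q[220:320,220:420,::-1],None,fx=4,fy=4,interpolation=cv2.INTER_CUBIC))
```

```text
[652.2 138.1  97.8] [ 9.986e-01 -5.200e-02  7.000e-04 -2.000e-04] 46.26114297915884 [-2.7 -0.7  6.2]
```

View pics/w5.png

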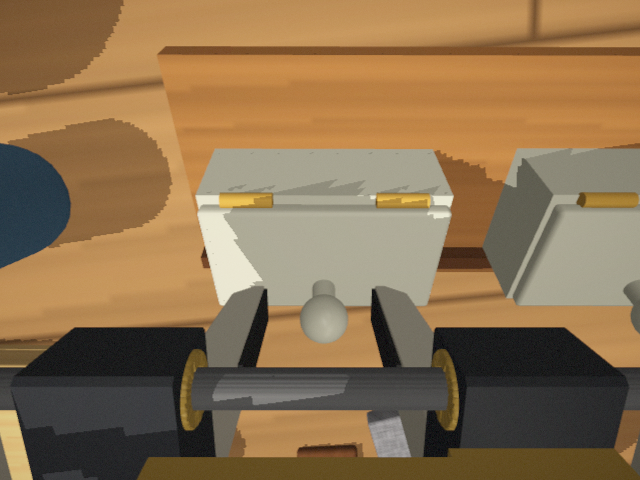

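View pics/s5.png

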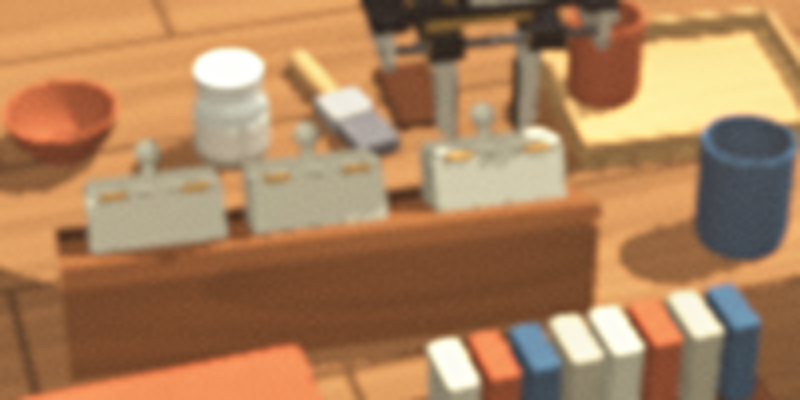

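The tips now lightly touch the lid (6 N) at TCP z = 97.8, so they are about 8 mm above the reported TCP. I'll raise 2.5 mm and grip.

Emit:
arm_command([
  [0,0,-0.0025],
  [0,0,-0.0025],
  [0,0,-0.0025],
  [0,0,-0.0025],
  [0,0,-0.0025],
], gripper=[0.5,0.85,0.85,0.85,0.85], yaw=[0,0,0,0,0], newtons=20)

```text
time: 6.45
tcp_pos: [651.3, 136.5, 98.0]
orientation: [0.999, -0.052, -0.001, 0.001]
contact_force: [-1.5, -4.0, 2.6]
width: 19.0
```

Emit:
arm_command([
  [0.0009,0,-0.005],
  [0.0022,0,-0.0097],
  [0.004,0,-0.0145],
  [0.0062,0,-0.019],
  [0.009,0,-0.0231],
], gripper=[0.85,0.85,0.85,0.85,0.85], yaw=[0,0,0,0,0])

```text
time: 6.95
tcp_pos: [660.3, 136.6, 121.6]
orientation: [0.999, -0.052, -0.001, 0.0]
contact_force: [-2.0, -3.6, -1.5]
width: 18.9
```

Emit:
arm_command([
  [0.004,0,-0.0045],
  [0.0087,0,-0.0091],
  [0.0138,0,-0.0125],
  [0.0194,0,-0.0156],
  [0.0233,0,-0.0171],
], gripper=[0.85,0.85,0.85,0.85,0.85], yaw=[0,0,0,0,0])

```text
time: 7.45
tcp_pos: [685.0, 135.6, 139.4]
orientation: [0.999, -0.052, 0.001, -0.001]
contact_force: [-2.0, -1.1, 2.1]
width: 18.7
```

```bash
cat > look.py <<'E'
from h import *
import sys
s=robot.get_state();print(round(s["time"],2),np.round(s["tcp_pos"],1),np.round(s["orientation"],4),round(s["width"],1),np.round(s["contact_force"],1))
p,d=robot.capture("wrist");q,_=robot.capture("scene")
n=sys.argv[1];np.savez(f"pics/{n}.npz",p=p,d=d,T=wristT(s))
y,x=(int(a) for a in sys.argv[2:4]) if len(sys.argv)>3 else (190,220)
cv2.imwrite(f"pics/{n}.png",np.hstack([cv2.resize(p[:,:,::-1],(400,300)),cv2.resize(q[y:y+150,x:x+200,::-1],(400,300),interpolation=cv2.INTER_CUBIC)]))
E
python3 look.py a6
```

```text
7.45 [685.  135.6 139.4] [ 9.987e-01 -5.180e-02  1.000e-03 -8.000e-04] 18.7 [-2.  -1.1  2.1]
```

View pics/a6.png

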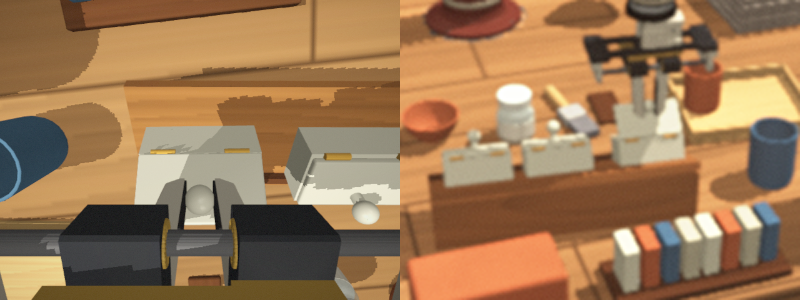

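The lid is up at about 65°, seen standing in both views. Letting go.

Emit:
arm_command([
  [0,0,0],
  [0,0,0],
  [0,0,0],
  [0,0,0],
  [0,0,0],
], gripper=[0.5,0.5,0.5,0.5,0.5], yaw=[0,0,0,0,0])

```text
time: 8.05
tcp_pos: [683.9, 134.9, 138.4]
orientation: [0.999, -0.052, 0.0, -0.0]
contact_force: [0.1, -0.1, 0.2]
width: 46.0
```

```bash
python3 look.py a7
```

```text
8.05 [683.9 134.9 138.4] [ 9.987e-01 -5.190e-02  2.000e-04 -2.000e-04] 46.0 [ 0.1 -0.1  0.2]
```

View pics/a7.png

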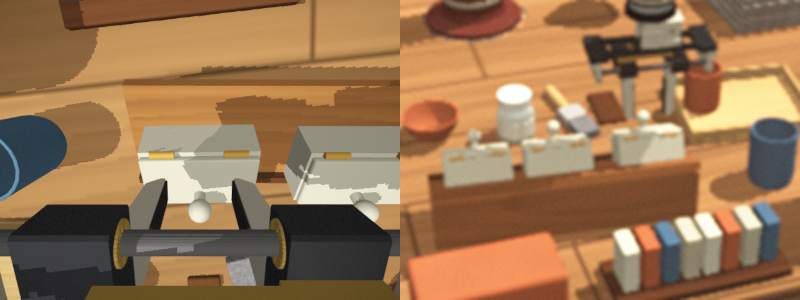

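Box at left: the lid dropped shut by itself, so it's free. Next is the middle box.

Emit:
arm_command([
  [0,0,-0.025],
  [-0.01,0.045,-0.03],
  [-0.02,0.09,-0.03],
  [-0.03,0.13,-0.03],
  [-0.0325,0.141,-0.02],
], gripper=[0.5,0.5,0.5,0.5,0.5], yaw=[0,0,0,0,0])

```text
time: 8.65
tcp_pos: [636.6, -9.9, 160.0]
orientation: [0.998, -0.056, 0.002, 0.002]
contact_force: [0.5, 0.3, 0.3]
width: 46.7
```

Emit:
arm_command([
  [0,0,0.015],
  [0,0,0.035],
  [0,0,0.05],
  [0,0,0.058],
  [0,0,0.058],
], gripper=[0.5,0.5,0.5,0.5,0.5], yaw=[0,0,0,0,0])

```text
time: 9.15
tcp_pos: [636.2, -1.4, 99.1]
orientation: [0.999, -0.052, -0.001, -0.0]
contact_force: [0.1, 0.2, 0.1]
width: 46.7
```

```bash
python3 look.py b1
```

```text
9.15 [636.2  -1.4  99.1] [ 9.987e-01 -5.160e-02 -1.100e-03 -3.000e-04] 46.7 [0.1 0.2 0.1]
```

View pics/b1.png

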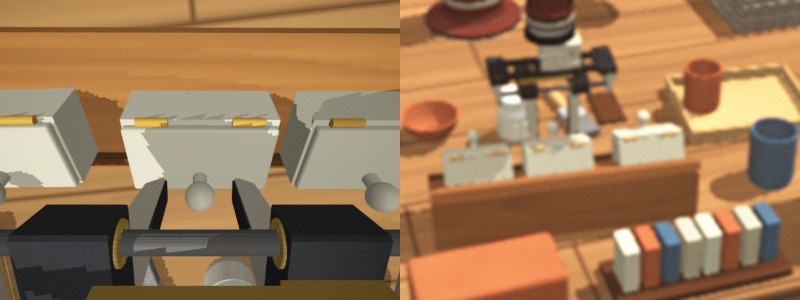

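The fingers straddle the knob at about (200,197) in the reduced picture, centred and with no contact. Gripping and lifting.

Emit:
arm_command([
  [0,0,0],
  [0,0,0],
  [0,0,0],
  [0,0,0],
  [0,0,0],
], gripper=[0.85,0.85,0.85,0.85,0.85], yaw=[0,0,0,0,0])

```text
time: 9.75
tcp_pos: [636.9, -1.9, 100.7]
orientation: [0.999, -0.052, 0.0, -0.0]
contact_force: [-0.2, -0.5, 1.0]
width: 18.2
```

Emit:
arm_command([
  [0.0009,0,-0.005],
  [0.0022,0,-0.0097],
  [0.004,0,-0.0145],
  [0.0062,0,-0.019],
  [0.009,0,-0.0231],
], gripper=[0.85,0.85,0.85,0.85,0.85], yaw=[0,0,0,0,0])

```text
time: 10.25
tcp_pos: [645.6, -2.8, 123.8]
orientation: [0.999, -0.052, -0.0, -0.0]
contact_force: [0.2, 1.0, -2.9]
width: 18.4
```

Emit:
arm_command([
  [0.004,0,-0.0045],
  [0.0087,0,-0.0091],
  [0.0138,0,-0.0125],
  [0.0194,0,-0.0156],
  [0.0233,0,-0.0171],
], gripper=[0.85,0.85,0.85,0.85,0.85], yaw=[0,0,0,0,0])

```text
time: 10.75
tcp_pos: [669.6, -5.2, 141.1]
orientation: [0.999, -0.052, 0.0, -0.0]
contact_force: [-1.6, 2.4, -0.2]
width: 18.8
```

```bash
python3 look.py b2
```

```text
10.75 [669.6  -5.2 141.1] [ 9.986e-01 -5.200e-02  2.000e-04 -3.000e-04] 18.8 [-1.6  2.4 -0.2]
```

View pics/b2.png

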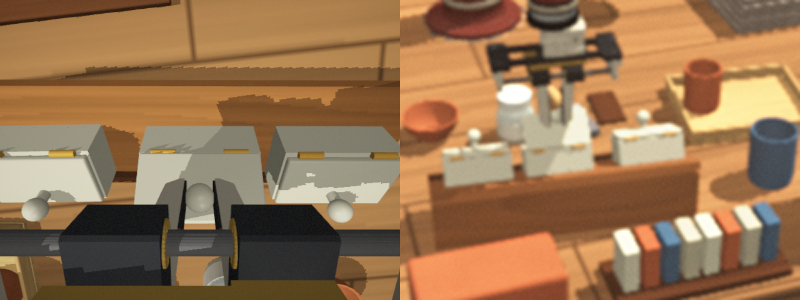

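The middle lid is up at about 65°. Letting go.

Emit:
arm_command([
  [0,0,0],
  [0,0,0],
  [0,0,0],
  [0,0,0],
  [0,0,0],
], gripper=[0.5,0.5,0.5,0.5,0.5], yaw=[0,0,0,0,0])

```text
time: 11.35
tcp_pos: [669.0, -5.9, 140.6]
orientation: [0.999, -0.052, 0.0, 0.0]
contact_force: [0.6, -0.4, -0.9]
width: 45.8
```

```bash
python3 look.py b3
```

```text
11.35 [669.   -5.9 140.6] [ 9.986e-01 -5.220e-02  1.000e-04  2.000e-04] 45.8 [ 0.6 -0.4 -0.9]
```

View pics/b3.png

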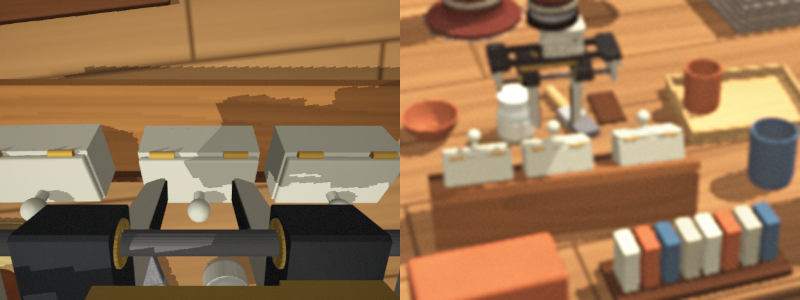

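The middle box is free too. Next is the right box.

Emit:
arm_command([
  [0,0,-0.025],
  [-0.01,0.045,-0.03],
  [-0.02,0.09,-0.03],
  [-0.0323,0.122,-0.03],
  [-0.0323,0.122,-0.02],
], gripper=[0.5,0.5,0.5,0.5,0.5], yaw=[0,0,0,0,0])

```text
time: 11.95
tcp_pos: [622.5, -132.6, 162.1]
orientation: [0.998, -0.058, 0.001, 0.003]
contact_force: [0.4, -0.3, 0.9]
width: 46.2
```

Emit:
arm_command([
  [0,0,0.015],
  [0,0,0.035],
  [0,0,0.05],
  [0,0,0.06],
  [0,0,0.06],
], gripper=[0.5,0.5,0.5,0.5,0.5], yaw=[0,0,0,0,0])

```text
time: 12.45
tcp_pos: [623.7, -122.5, 99.2]
orientation: [0.999, -0.051, -0.001, -0.0]
contact_force: [0.0, -0.1, 0.4]
width: 46.5
```

```bash
python3 look.py c1
```

```text
12.45 [ 623.7 -122.5   99.2] [ 9.987e-01 -5.150e-02 -1.100e-03 -5.000e-04] 46.5 [ 0.  -0.1  0.4]
```

View pics/c1.png

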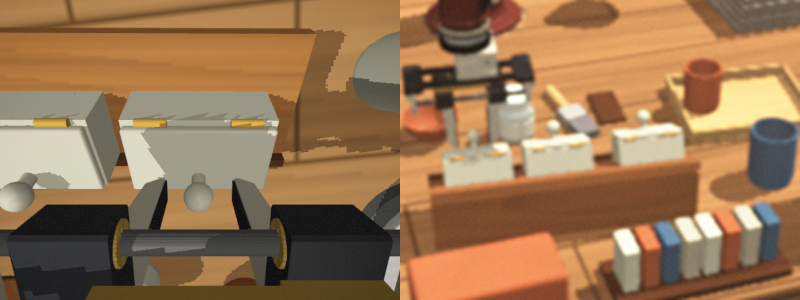

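Emit:
arm_command([
  [0,0,0],
  [0,0,0],
  [0,0,0],
  [0,0,0],
  [0,0,0],
], gripper=[0.85,0.85,0.85,0.85,0.85], yaw=[0,0,0,0,0])

```text
time: 13.05
tcp_pos: [624.3, -122.6, 100.9]
orientation: [0.999, -0.052, 0.0, -0.001]
contact_force: [0.7, 2.1, 0.9]
width: 18.7
```

Emit:
arm_command([
  [0.0009,0,-0.005],
  [0.0022,0,-0.0097],
  [0.004,0,-0.0145],
  [0.0062,0,-0.019],
  [0.009,0,-0.0231],
], gripper=[0.85,0.85,0.85,0.85,0.85], yaw=[0,0,0,0,0])

```text
time: 13.55
tcp_pos: [632.7, -124.5, 123.9]
orientation: [0.999, -0.052, -0.001, -0.0]
contact_force: [-1.0, 0.1, -2.6]
width: 18.7
```

Emit:
arm_command([
  [0.004,0,-0.0045],
  [0.0087,0,-0.0091],
  [0.0138,0,-0.0125],
  [0.0194,0,-0.0156],
  [0.0233,0,-0.0171],
], gripper=[0.85,0.85,0.85,0.85,0.85], yaw=[0,0,0,0,0])

```text
time: 14.05
tcp_pos: [656.7, -126.9, 141.5]
orientation: [0.999, -0.052, -0.0, -0.0]
contact_force: [-3.6, 1.0, 0.9]
width: 18.3
```

```bash
python3 look.py c2
```

```text
14.05 [ 656.7 -126.9  141.5] [ 9.986e-01 -5.200e-02 -0.000e+00 -1.000e-04] 18.3 [-3.6  1.   0.9]
```

View pics/c2.png

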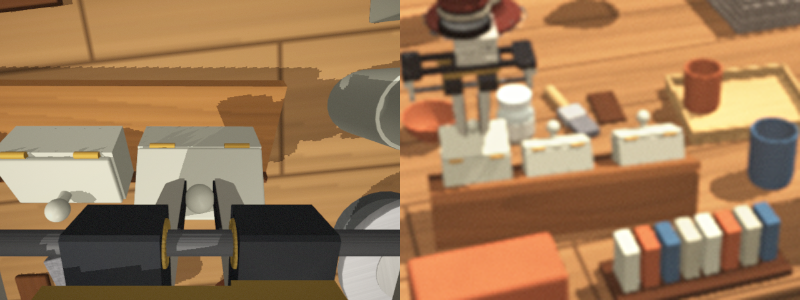

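The right lid is up. Letting go.

Emit:
arm_command([
  [0,0,0],
  [0,0,0],
  [0,0,0],
  [0,0,0],
  [0,0,0],
], gripper=[0.5,0.5,0.5,0.5,0.5], yaw=[0,0,0,0,0])

```text
time: 14.65
tcp_pos: [656.4, -127.2, 140.8]
orientation: [0.999, -0.052, 0.0, 0.0]
contact_force: [-0.1, 0.3, 0.4]
width: 46.3
```

```bash
python3 look.py c3
```

```text
14.65 [ 656.4 -127.2  140.8] [ 9.986e-01 -5.210e-02  3.000e-04  1.000e-04] 46.3 [-0.1  0.3  0.4]
```

View pics/c3.png

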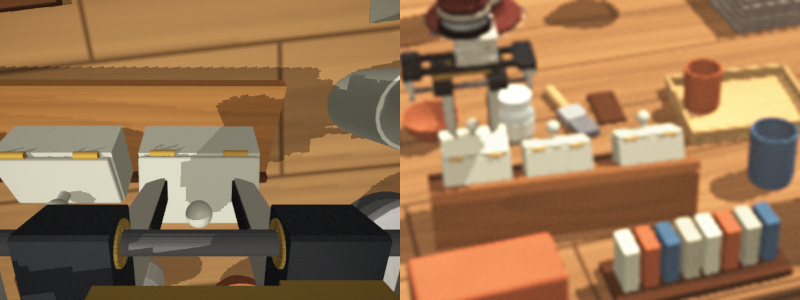

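The right lid sits at an in-between angle (knob at about (198,213), front edge at row 223). I'll wait and look again.

Emit:
arm_command([
  [0,0,0],
  [0,0,0],
  [0,0,0],
  [0,0,0],
  [0,0,0],
], gripper=[0.5,0.5,0.5,0.5,0.5], yaw=[0,0,0,0,0])

```text
time: 15.25
tcp_pos: [656.3, -126.9, 140.8]
orientation: [0.999, -0.052, 0.0, -0.0]
contact_force: [0.7, -0.2, -0.0]
width: 46.4
```

```bash
python3 look.py c4
python3 - <<'E'
from h import *
a=np.load("pics/c3.npz");b=np.load("pics/c4.npz");c=robot.get_calibration("wrist")
cv2.imwrite("pics/c4z.png",np.hstack([x["p"][150:400,180:480,::-1] for x in (a,b)]))
for x in(a,b):
    W=pts("wrist",x["d"],c,x["T"]);print(np.round(np.nanmedian(W[336:347,312:322].reshape(-1,3),0),1))
E
```

```text
15.25 [ 656.3 -126.9  140.8] [ 0.9986 -0.052   0.     -0.    ] 46.4 [ 0.7 -0.2 -0. ]
[ 642.8 -123.8  160.9]
[ 642.5 -123.4  160.9]
```

View pics/c4z.png

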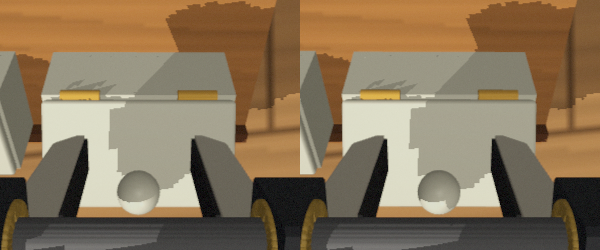

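View pics/c4.png

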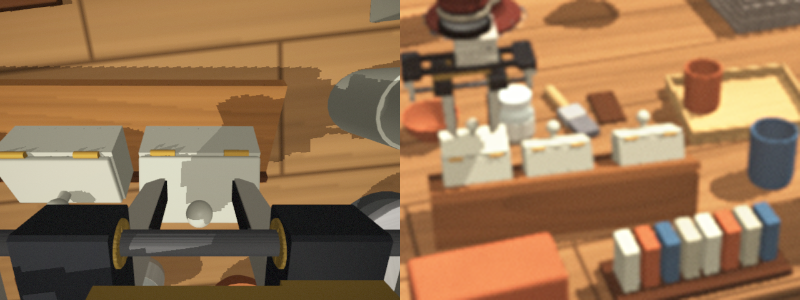

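Run:
```python
from h import *
c=robot.get_calibration("wrist")
k=np.array([624.3,-123,121.]);ax=np.array([.9943,-.106,0])
for n,(u,v) in {"c2":(320,319),"c3":(318,341),"a6":(320,319)}.items():
    T=np.load(f"pics/{n}.npz")["T"]
    if n=="a6":k=np.array([651.7,136.2,121])
    for th in range(30,81,5):
        e=np.radians(6.3+th);P=k+ax*(47.7-48*np.cos(e))+np.array([0,0,48*np.sin(e)-5.3])
        q=proj(T,c,P)
        print(n,th,np.round(q),end=" | ")
    print()
```

```text
c2 30 [320. 340.] | c2 35 [320. 339.] | c2 40 [320. 337.] | c2 45 [320. 334.] | c2 50 [320. 330.] | c2 55 [320. 325.] | c2 60 [320. 319.] | c2 65 [320. 312.] | c2 70 [320. 305.] | c2 75 [320. 297.] | c2 80 [320. 288.] | 
c3 30 [319. 341.] | c3 35 [319. 339.] | c3 40 [319. 337.] | c3 45 [319. 334.] | c3 50 [319. 330.] | c3 55 [319. 325.] | c3 60 [319. 319.] | c3 65 [319. 312.] | c3 70 [319. 305.] | c3 75 [319. 297.] | c3 80 [319. 288.] | 
a6 30 [327. 344.] | a6 35 [327. 342.] | a6 40 [327. 340.] | a6 45 [327. 337.] | a6 50 [327. 333.] | a6 55 [327. 328.] | a6 60 [328. 322.] | a6 65 [328. 315.] | a6 70 [328. 308.] | a6 75 [328. 300.] | a6 80 [328. 291.] |
```

At the hold the lid was at 60°. On letting go it sagged to about 38° and has stayed there, unmoving for 0.6 s, whereas the other two shut fully at once. So the right box is stiff. I'll regrip its knob, open it to near the stop and carry the box by it. Its present slope matches how it will hang.

Emit:
arm_command([
  [-0.01,0,0.0],
  [-0.019,0,0.006],
  [-0.019,0,0.0128],
  [-0.019,0,0.0128],
  [-0.019,0,0.0128],
], gripper=[0.5,0.5,0.5,0.6,0.85], yaw=[0,0,0,0,0], newtons=20)

```text
time: 15.85
tcp_pos: [637.8, -124.9, 127.8]
orientation: [0.999, -0.052, 0.0, -0.0]
contact_force: [0.3, -0.1, -0.2]
width: 34.8
```

Emit:
arm_command([
  [0,0,0],
  [0,0,0],
  [0,0,0],
  [0,0,0],
  [0,0,0],
], gripper=[0.85,0.85,0.85,0.85,0.85], yaw=[0,0,0,0,0])

```text
time: 16.35
tcp_pos: [637.9, -124.7, 128.2]
orientation: [0.999, -0.052, 0.001, -0.0]
contact_force: [0.8, 0.3, -0.1]
width: 18.5
```

```bash
python3 look.py c5
```

```text
16.35 [ 637.9 -124.7  128.2] [ 9.987e-01 -5.190e-02  5.000e-04 -1.000e-04] 18.5 [ 0.8  0.3 -0.1]
```

View pics/c5.png

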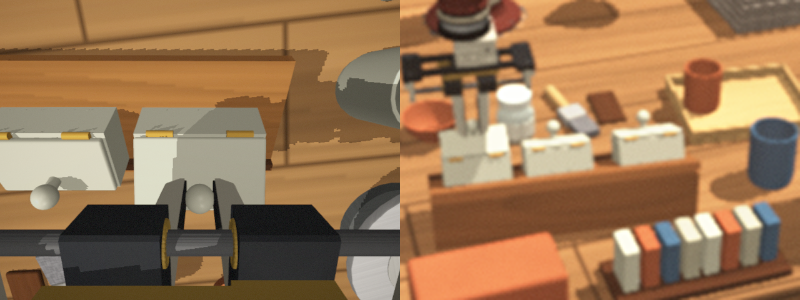

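Emit:
arm_command([
  [0.0036,0,-0.0035],
  [0.0076,0,-0.0066],
  [0.0125,0,-0.0096],
  [0.0183,0,-0.012],
  [0.026,0,-0.014],
], gripper=[0.85,0.85,0.85,0.85,0.85], yaw=[0,0,0,0,0], newtons=30)

```text
time: 16.95
tcp_pos: [663.0, -127.7, 142.0]
orientation: [0.999, -0.052, -0.001, -0.0]
contact_force: [-6.3, 0.3, 7.0]
width: 17.8
```

Emit:
arm_command([
  [0,0,-0.001],
  [0,0,-0.003],
  [0,0,-0.005],
  [0,0,-0.008],
  [0,0,-0.011],
], gripper=[0.9,0.9,0.9,0.9,0.9], yaw=[0,0,0,0,0], newtons=55)

```text
time: 17.45
tcp_pos: [663.2, -127.6, 153.2]
orientation: [0.999, -0.052, 0.0, -0.0]
contact_force: [-0.6, -0.1, -5.1]
width: 17.6
```

```bash
python3 look.py c6
```

```text
17.45 [ 663.2 -127.6  153.2] [ 0.9986 -0.052   0.     -0.    ] 17.6 [-0.6 -0.1 -5.1]
```

View pics/c6.png

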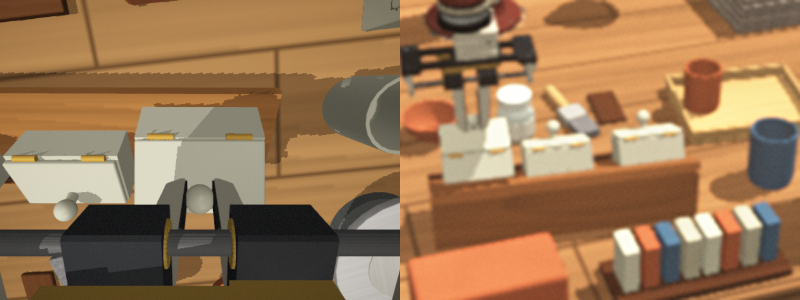

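The wrist reads −5.1 N, the box's weight, so it hangs from the knob. Raising it gently.

Emit:
arm_command([
  [0,0,-0.006],
  [0,0,-0.016],
  [0,0,-0.03],
  [0,0,-0.045],
  [0,0,-0.06],
], gripper=[0.9,0.9,0.9,0.9,0.9], yaw=[0,0,0,0,0])

```text
time: 18.05
tcp_pos: [663.6, -127.7, 215.0]
orientation: [0.999, -0.052, 0.001, 0.0]
contact_force: [-0.1, -0.3, -3.6]
width: 17.7
```

Emit:
arm_command([
  [0,0,-0.015],
  [0,0,-0.03],
  [0,0,-0.045],
  [0,0,-0.057],
  [0,0,-0.065],
], gripper=[0.9,0.9,0.9,0.9,0.9], yaw=[0,0,0,0,0])

```text
time: 18.55
tcp_pos: [663.8, -127.7, 280.2]
orientation: [0.999, -0.052, 0.001, 0.0]
contact_force: [-0.6, -0.4, -4.0]
width: 17.5
```

```bash
python3 look.py c7 140 200
```

```text
18.55 [ 663.8 -127.7  280.2] [ 9.986e-01 -5.200e-02  1.400e-03  1.000e-04] 17.5 [-0.6 -0.4 -4. ]
```

View pics/c7.png

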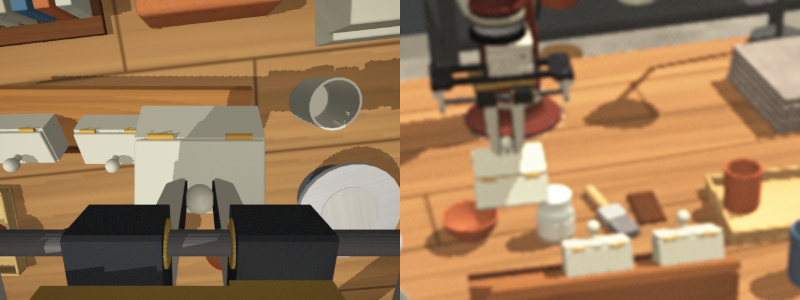

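The box hangs steadily, tilted as it stood. I'm carrying it to above the tray's free end, with TCP target (500, 418).

Emit:
arm_command([
  [-0.0019,-0.0046,0],
  [-0.0058,-0.0138,0],
  [-0.0116,-0.0277,0],
  [-0.0193,-0.0461,0],
  [-0.029,-0.0692,0],
], gripper=[0.9,0.9,0.9,0.9,0.9], yaw=[0,0,0,0,0])

```text
time: 19.15
tcp_pos: [640.9, -54.0, 277.7]
orientation: [0.999, -0.052, -0.0, -0.0]
contact_force: [0.9, -0.1, -3.1]
width: 17.7
```

Emit:
arm_command([
  [-0.0104,-0.0249,0],
  [-0.0208,-0.0498,0],
  [-0.0312,-0.0747,0],
  [-0.0416,-0.0996,0],
  [-0.052,-0.1245,0],
], gripper=[0.9,0.9,0.9,0.9,0.9], yaw=[0,0,0,0,0])

```text
time: 19.65
tcp_pos: [601.2, 76.9, 278.1]
orientation: [0.999, -0.051, -0.0, -0.001]
contact_force: [-0.3, 1.0, -4.7]
width: 17.4
```

Emit:
arm_command([
  [-0.0104,-0.0249,0],
  [-0.0208,-0.0498,0],
  [-0.0312,-0.0747,0],
  [-0.0416,-0.0996,0],
  [-0.052,-0.1245,0],
], gripper=[0.9,0.9,0.9,0.9,0.9], yaw=[0,0,0,0,0])

```text
time: 20.15
tcp_pos: [562.0, 205.8, 278.2]
orientation: [0.999, -0.051, -0.0, -0.001]
contact_force: [1.3, -0.8, -4.4]
width: 17.4
```

Emit:
arm_command([
  [-0.0104,-0.0249,0],
  [-0.0208,-0.0498,0],
  [-0.0312,-0.0747,0],
  [-0.0416,-0.0996,0],
  [-0.052,-0.1245,0],
], gripper=[0.9,0.9,0.9,0.9,0.9], yaw=[0,0,0,0,0])

```text
time: 20.65
tcp_pos: [522.8, 334.7, 278.2]
orientation: [0.999, -0.051, -0.0, -0.001]
contact_force: [0.7, 0.1, -4.5]
width: 17.7
```

Emit:
arm_command([
  [-0.01,-0.0249,0.005],
  [-0.019,-0.046,0.015],
  [-0.026,-0.063,0.03],
  [-0.0315,-0.0756,0.05],
  [-0.035,-0.083,0.07],
], gripper=[0.9,0.9,0.9,0.9,0.9], yaw=[0,0,0,0,0])

```text
time: 21.15
tcp_pos: [496.6, 420.6, 206.8]
orientation: [0.999, -0.05, -0.001, -0.001]
contact_force: [-1.2, -0.3, -4.4]
width: 17.3
```

```bash
python3 look.py d1 160 300
```

```text
21.15 [496.6 420.6 206.8] [ 9.987e-01 -5.050e-02 -7.000e-04 -5.000e-04] 17.3 [-1.2 -0.3 -4.4]
```

View pics/d1.png

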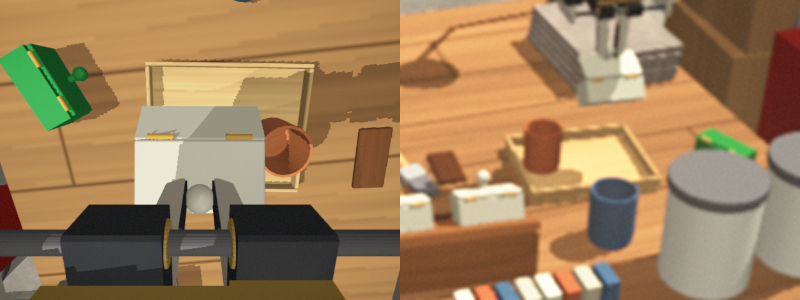

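Run:
```python
from h import *
z=np.load("pics/d1.npz");p,T=z["p"],z["T"];c=robot.get_calibration("wrist")
cv2.imwrite("pics/d1f.png",p[:,:,::-1])
for n,u,v,h in[("TL",232,101,28),("TR",510,101,28),("tumb",459,238,86)]:print(n,np.round(ray("wrist",u,v,h,c,T),1))
tc=np.array([494,379,0]);tx=np.array([.9936,-.113,0]);ty=np.array([.113,.9936,0])
for a,b in((95,115),(95,-115)):print("pred",proj(T,c,tc+a*tx+b*ty+[0,0,28]))
```

```text
TL [601.1 484.4  28. ]
TR [577.6 252.3  28. ]
tumb [480.1 314.7  86. ]
pred (np.float64(234.16747675673813), np.float64(100.44203128713124))
pred (np.float64(507.8225505483773), np.float64(104.00170639519911))
```

View pics/d1f.png

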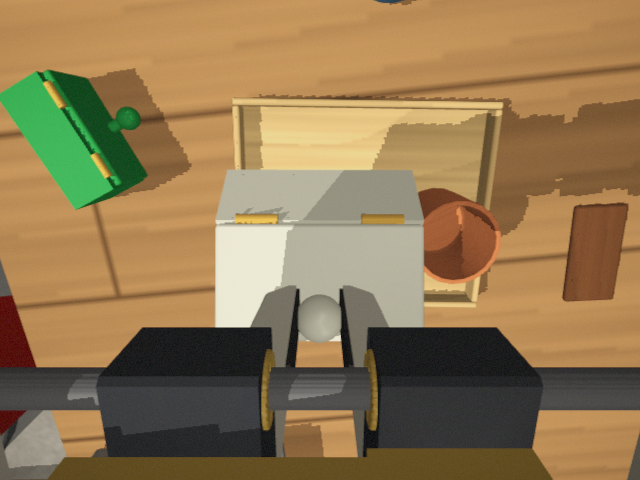

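The tray and tumbler match the first measurement within 3 mm. Lowering.

Emit:
arm_command([
  [0,-0.001,0.02],
  [0,-0.002,0.045],
  [0,-0.003,0.07],
  [0,-0.003,0.09],
  [0,-0.003,0.1],
], gripper=[0.9,0.9,0.9,0.9,0.9], yaw=[0,0,0,0,0])

```text
time: 21.75
tcp_pos: [498.8, 419.9, 106.7]
orientation: [0.999, -0.052, -0.001, 0.001]
contact_force: [0.6, -0.7, -5.4]
width: 18.0
```

```bash
python3 look.py d2 160 300
```

```text
21.75 [498.8 419.9 106.7] [ 9.986e-01 -5.240e-02 -8.000e-04  1.200e-03] 18.0 [ 0.6 -0.7 -5.4]
```

View pics/d2.png

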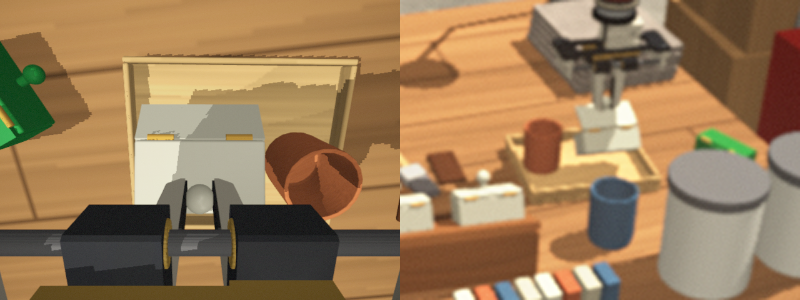

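Emit:
arm_command([
  [0,-0.002,0.003],
  [0,-0.003,0.006],
  [0,-0.003,0.009],
  [0,-0.003,0.011],
  [0,-0.003,0.013],
], gripper=[0.9,0.9,0.9,0.9,0.9], yaw=[0,0,0,0,0])

```text
time: 22.35
tcp_pos: [499.8, 424.1, 95.1]
orientation: [0.999, -0.052, 0.0, -0.0]
contact_force: [-0.6, -0.1, -2.7]
width: 17.3
```

Emit:
arm_command([
  [0,0,0.002],
  [0.003,0,0.004],
  [0.006,0,0.0055],
  [0.009,0,0.0068],
  [0.012,0,0.008],
], gripper=[0.9,0.9,0.9,0.9,0.9], yaw=[0,0,0,0,0])

```text
time: 22.85
tcp_pos: [512.1, 422.7, 86.9]
orientation: [0.999, -0.052, 0.0, 0.0]
contact_force: [0.6, 0.4, -3.3]
width: 17.6
```

```bash
python3 look.py d3 160 300
```

```text
22.85 [512.1 422.7  86.9] [ 9.986e-01 -5.220e-02  1.000e-04  0.000e+00] 17.6 [ 0.6  0.4 -3.3]
```

View pics/d3.png

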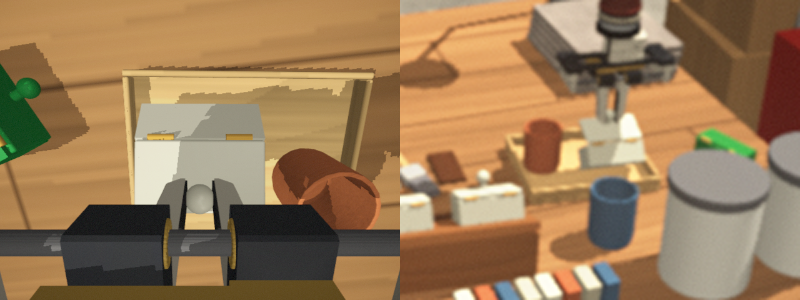

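Emit:
arm_command([
  [0.004,0,0.002],
  [0.008,0,0.0042],
  [0.012,0,0.0066],
  [0.016,0,0.009],
  [0.02,0,0.0115],
], gripper=[0.9,0.9,0.9,0.9,0.9], yaw=[0,0,0,0,0])

```text
time: 23.45
tcp_pos: [532.5, 420.7, 75.8]
orientation: [0.999, -0.052, 0.001, -0.0]
contact_force: [-0.3, 0.0, -1.5]
width: 17.5
```

```bash
python3 look.py d4 160 300
```

```text
23.45 [532.5 420.7  75.8] [ 9.986e-01 -5.210e-02  6.000e-04 -2.000e-04] 17.5 [-0.3  0.  -1.5]
```

View pics/d4.png

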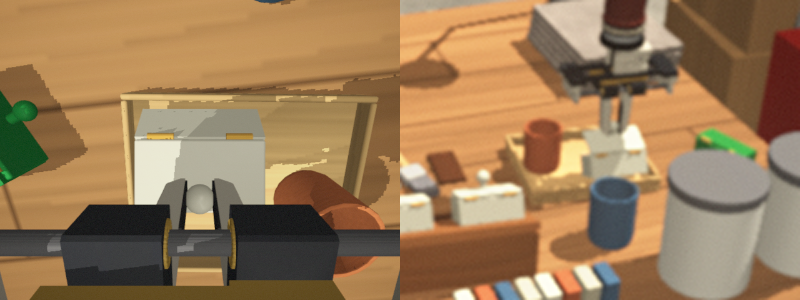

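Emit:
arm_command([
  [0.003,0,0.002],
  [0.006,0,0.004],
  [0.009,0,0.006],
  [0.011,0,0.0075],
  [0.011,0,0.0075],
], gripper=[0.9,0.9,0.9,0.9,0.9], yaw=[0,0,0,0,0])

```text
time: 24.05
tcp_pos: [542.9, 419.6, 67.7]
orientation: [0.999, -0.052, 0.0, -0.0]
contact_force: [0.1, -0.2, -2.5]
width: 17.6
```

```bash
python3 look.py d5 190 340
```

```text
24.05 [542.9 419.6  67.7] [ 9.986e-01 -5.220e-02  1.000e-04 -1.000e-04] 17.6 [ 0.1 -0.2 -2.5]
```

View pics/d5.png

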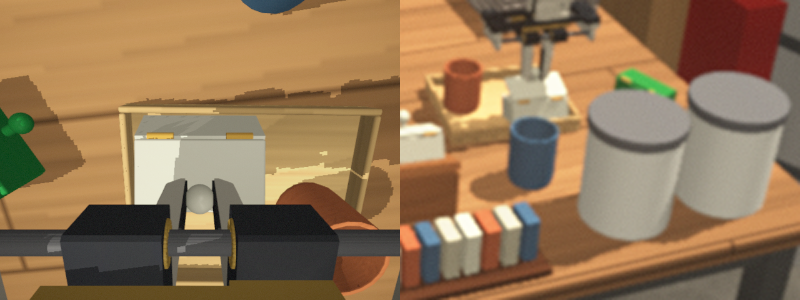

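Emit:
arm_command([
  [0.0015,0,0.0015],
  [0.003,0,0.003],
  [0.004,0,0.004],
  [0.005,0,0.005],
  [0.005,0,0.005],
], gripper=[0.9,0.9,0.9,0.9,0.9], yaw=[0,0,0,0,0])

```text
time: 24.65
tcp_pos: [547.6, 419.1, 62.9]
orientation: [0.999, -0.052, 0.0, -0.0]
contact_force: [1.2, -0.2, -1.4]
width: 17.4
```

```bash
python3 look.py d6 190 340
python3 - <<'E'
from h import *
s=robot.get_state();print(s["contact_force"])
z=np.load("pics/d6.npz");c=robot.get_calibration("wrist");W=pts("wrist",z["d"],c,z["T"])
cv2.imwrite("pics/d6f.png",z["p"][:,:,::-1])
for v in range(150,240,6):print(v,np.round(np.nanmedian(W[v:v+3,280:320].reshape(-1,3),0),1), np.round(np.nanmedian(W[v:v+3,450:480].reshape(-1,3),0),1))
E
```

```text
24.65 [547.6 419.1  62.9] [ 9.986e-01 -5.210e-02  1.000e-04 -1.000e-04] 17.4 [ 1.2 -0.2 -1.4]
[ 1.0003265  -0.93634016 -0.86517092]
150 [611.5 424.5  -1. ] [601.5 328.4  -1.1]
156 [608.1 425.1  -1.2] [598.  328.2  -1.1]
162 [604.7 425.8  -1.1] [594.5 327.9  -1.1]
168 [601.2 425.7  -1.1] [590.9 328.7  -1. ]
174 [597.9 426.2   0.7] [587.4 328.4  -1.1]
180 [597.3 425.4  25.6] [587.3 335.4  20.7]
186 [594.3 425.4  26.8] [585.2 337.9  26.9]
192 [590.2 426.2  20.8] [581.5 335.3  25.2]
198 [588.5 426.2  30.4] [574.  330.5   4.9]
204 [586.8 426.   38.9] [570.4 330.5   5. ]
210 [585.4 425.7  47.1] [566.9 330.6   5. ]
216 [583.6 425.7  52.8] [563.1 330.5   4.9]
222 [582.2 425.4  59.4] [559.4 330.4   4.9]
228 [579.7 425.8  60.8] [555.8 330.5   5. ]
234 [576.9 425.9  61.4] [551.9 330.6   4.9]
```

View pics/d6f.png

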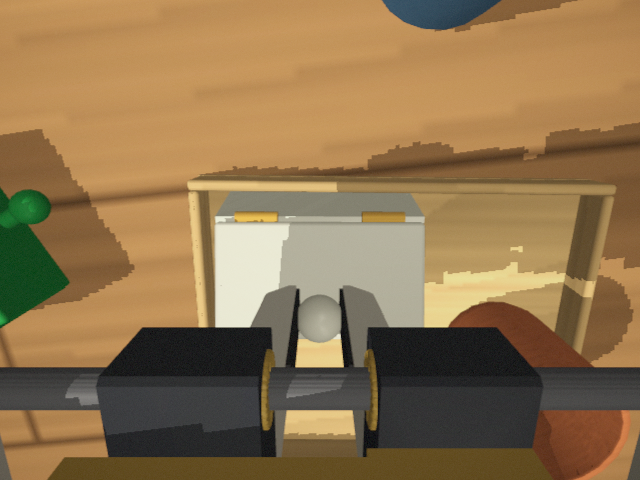

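The box still leans about 12–15° nose-down. It has slid with the knob, and its back edge is close to the tray's back wall (face at x ≈ 590). I'll draw it 45 mm toward the robot before lowering further.

Emit:
arm_command([
  [-0.004,0,-0.003],
  [-0.014,0,-0.003],
  [-0.026,0,-0.003],
  [-0.038,0,-0.003],
  [-0.045,0,-0.003],
], gripper=[0.9,0.9,0.9,0.9,0.9], yaw=[0,0,0,0,0])

```text
time: 25.25
tcp_pos: [501.0, 424.3, 67.0]
orientation: [0.999, -0.051, -0.0, -0.0]
contact_force: [2.7, -0.9, 2.1]
width: 17.4
```

Emit:
arm_command([
  [0,0,0.002],
  [0,0,0.005],
  [0,0,0.008],
  [0,0,0.01],
  [0,0,0.01],
], gripper=[0.9,0.9,0.9,0.9,0.9], yaw=[0,0,0,0,0])

```text
time: 25.75
tcp_pos: [502.9, 424.0, 56.1]
orientation: [0.999, -0.052, 0.0, -0.0]
contact_force: [1.9, -0.9, 4.2]
width: 17.7
```

```bash
cat > back.py <<'E'
from h import *
import sys
z=np.load(f"pics/{sys.argv[1]}.npz");c=robot.get_calibration("wrist");W=pts("wrist",z["d"],c,z["T"])
cv2.imwrite(f"pics/{sys.argv[1]}f.png",z["p"][:,:,::-1])
for v in range(150,260,6):print(v,np.round(np.nanmedian(W[v:v+3,300:340].reshape(-1,3),0),1))
E
python3 look.py d7 190 340; python3 back.py d7
```

```text
25.75 [502.9 424.   56.1] [ 9.986e-01 -5.200e-02  3.000e-04 -3.000e-04] 17.7 [ 1.9 -0.9  4.2]
150 [568.8 417.8  51.4]
156 [566.4 417.8  54.4]
162 [564.  418.2  57.6]
168 [561.8 418.7  60.3]
174 [559.6 418.7  63.4]
180 [557.4 418.9  66.1]
186 [555.3 419.2  68.8]
192 [553.2 419.4  71.3]
198 [550.5 419.5  69.4]
204 [549.  419.8  74.9]
210 [546.8 420.   76. ]
216 [544.1 420.2  75.3]
222 [541.5 420.6  74.5]
228 [538.8 420.9  73.6]
234 [536.  421.2  72.7]
240 [533.2 421.5  71.7]
246 [530.2 421.8  70.8]
252 [527.3 422.1  69.8]
258 [524.3 422.4  68.6]
```

View pics/d7f.png

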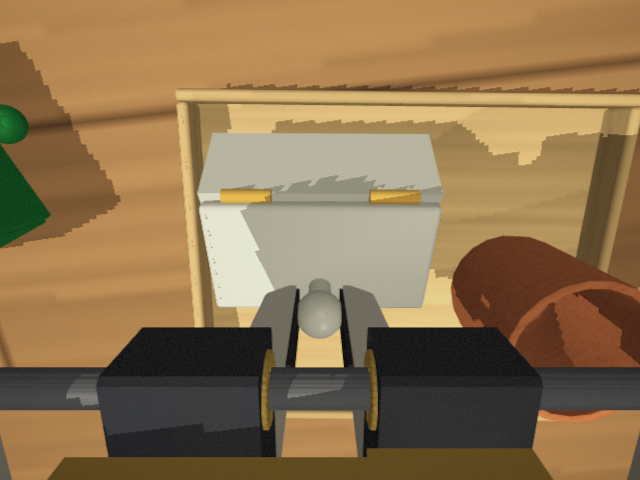

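The front edge stuck this time, so the box tipped further (about 40° nose-down) and the lid folded. The firm grip also keeps the ball from turning. I'll lift it clear, let it hang again, and re-lay it further forward with a light grip so the ball can pivot.

Emit:
arm_command([
  [0,0,-0.008],
  [0,0,-0.018],
  [0,0,-0.03],
  [0,0,-0.042],
  [0,0,-0.052],
], gripper=[0.9,0.9,0.9,0.9,0.9], yaw=[0,0,0,0,0])

```text
time: 26.35
tcp_pos: [502.2, 424.0, 109.0]
orientation: [0.999, -0.052, -0.0, -0.0]
contact_force: [2.0, 0.1, -3.7]
width: 17.3
```

Emit:
arm_command([
  [0,0,-0.008],
  [0,0,-0.016],
  [0,0,-0.022],
  [0,0,-0.026],
  [0,0,-0.026],
], gripper=[0.9,0.9,0.9,0.9,0.9], yaw=[0,0,0,0,0])

```text
time: 26.85
tcp_pos: [502.9, 424.0, 134.6]
orientation: [0.999, -0.052, 0.0, -0.0]
contact_force: [0.0, -0.0, -5.0]
width: 17.8
```

```bash
python3 look.py d8 160 320; python3 back.py d8
```

```text
26.85 [502.9 424.  134.6] [ 9.986e-01 -5.200e-02  4.000e-04 -4.000e-04] 17.8 [ 0. -0. -5.]
150 [568.1 417.7 117.2]
156 [565.5 418.  120.4]
162 [563.  418.3 123.7]
168 [560.7 418.5 126.8]
174 [558.2 418.6 129.8]
180 [556.  419.  132.9]
186 [553.7 419.3 135.7]
192 [551.5 419.5 138.7]
198 [549.1 419.9 139.8]
204 [547.1 420.  143.2]
210 [545.1 420.3 146. ]
216 [542.4 420.3 145.6]
222 [539.8 420.7 145.3]
228 [537. 421. 145.]
234 [534.3 421.3 144.7]
240 [531.5 421.5 144.5]
246 [528.7 421.9 144. ]
252 [525.9 422.2 143.7]
258 [523.1 422.5 143.3]
```

View pics/d8.png

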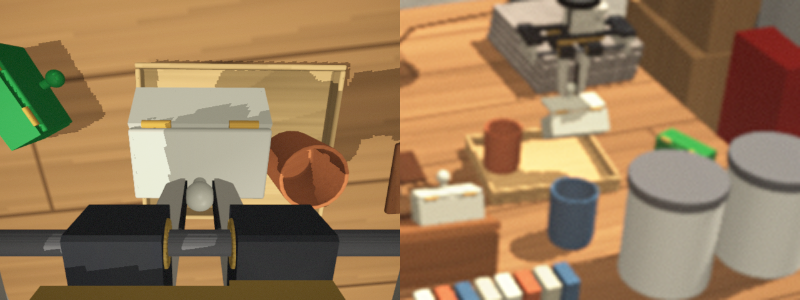

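It now hangs with the lid about 31° open and the front edge lowest. I'll move it 75 mm toward the robot, touch the front edge down, then drag it back and down. The drag turns the box level while its lid closes.

Emit:
arm_command([
  [-0.008,0,0],
  [-0.025,0,0],
  [-0.045,0,0.003],
  [-0.065,0,0.01],
  [-0.075,0,0.02],
], gripper=[0.9,0.9,0.9,0.9,0.9], yaw=[0,0,0,0,0])

```text
time: 27.45
tcp_pos: [424.8, 432.8, 114.1]
orientation: [0.999, -0.051, -0.001, -0.0]
contact_force: [-0.0, 0.1, -4.7]
width: 17.9
```

Emit:
arm_command([
  [0,0,0.01],
  [0,0,0.02],
  [0,0,0.03],
  [0,0,0.039],
  [0,0,0.043],
], gripper=[0.9,0.9,0.9,0.9,0.9], yaw=[0,0,0,0,0])

```text
time: 27.95
tcp_pos: [428.2, 430.7, 69.5]
orientation: [0.999, -0.053, -0.001, 0.001]
contact_force: [0.6, -0.4, -4.9]
width: 17.8
```

```bash
python3 look.py e1 160 320; python3 back.py e1
```

```text
27.95 [428.2 430.7  69.5] [ 9.986e-01 -5.250e-02 -5.000e-04  8.000e-04] 17.8 [ 0.6 -0.4 -4.9]
150 [493.4 424.4  52.1]
156 [490.8 424.6  55.3]
162 [488.3 424.9  58.4]
168 [485.9 425.4  61.5]
174 [483.5 425.4  64.5]
180 [481.2 425.7  67.5]
186 [478.9 426.1  70.1]
192 [476.7 426.2  73. ]
198 [474.4 426.6  74.4]
204 [472.3 426.7  77.5]
210 [470.3 426.9  80.4]
216 [467.7 427.   80.2]
222 [465.  427.3  79.9]
228 [462.4 427.7  79.5]
234 [459.6 428.2  79.5]
240 [456.8 428.1  79.1]
246 [454.1 428.6  78.9]
252 [451.2 428.9  78.4]
258 [448.4 429.2  78.2]
```

View pics/e1.png

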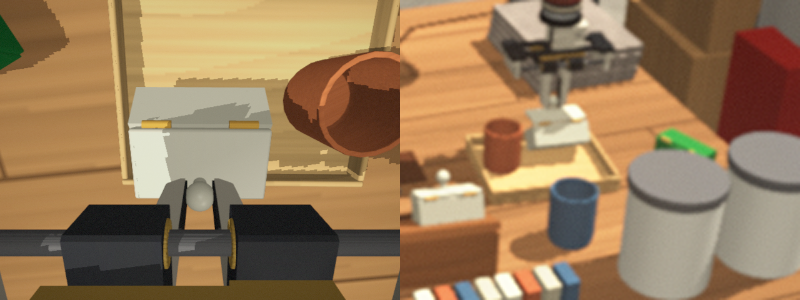

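Emit:
arm_command([
  [0,0,0.003],
  [0,0,0.006],
  [0.005,0,0.0075],
  [0.01,0,0.0095],
  [0.015,0,0.0115],
], gripper=[0.9,0.9,0.9,0.9,0.9], yaw=[0,0,0,0,0])

```text
time: 28.55
tcp_pos: [443.6, 430.3, 59.7]
orientation: [0.999, -0.052, 0.0, -0.0]
contact_force: [-0.8, 1.3, -3.1]
width: 18.0
```

Emit:
arm_command([
  [0.004,0,0.0025],
  [0.008,0,0.005],
  [0.012,0,0.0075],
  [0.015,0,0.01],
  [0.015,0,0.01],
], gripper=[0.9,0.9,0.9,0.9,0.9], yaw=[0,0,0,0,0])

```text
time: 29.05
tcp_pos: [458.3, 427.8, 48.9]
orientation: [0.999, -0.052, -0.0, 0.0]
contact_force: [0.0, -0.5, -3.8]
width: 17.4
```

```bash
python3 look.py e2 160 320; python3 back.py e2
```

```text
29.05 [458.3 427.8  48.9] [ 9.986e-01 -5.230e-02 -1.000e-04  5.000e-04] 17.4 [ 0.  -0.5 -3.8]
150 [522.  421.4   4.9]
156 [518.9 422.    4.9]
162 [515.7 422.3   5. ]
168 [512.9 422.4   5.3]
174 [511.6 422.8  25.9]
180 [509.8 423.   35. ]
186 [508.2 423.2  43.4]
192 [506.7 423.3  51.1]
198 [504.4 423.6  53.5]
204 [502.6 423.8  57.9]
210 [500.6 424.2  60.5]
216 [497.9 424.3  60.2]
222 [495.3 424.6  60. ]
228 [492.6 424.9  59.7]
234 [489.8 425.3  59.2]
240 [487.  425.4  58.9]
246 [484.3 425.7  58.5]
252 [481.4 425.8  58.2]
258 [478.6 426.3  57.9]
```

View pics/e2.png

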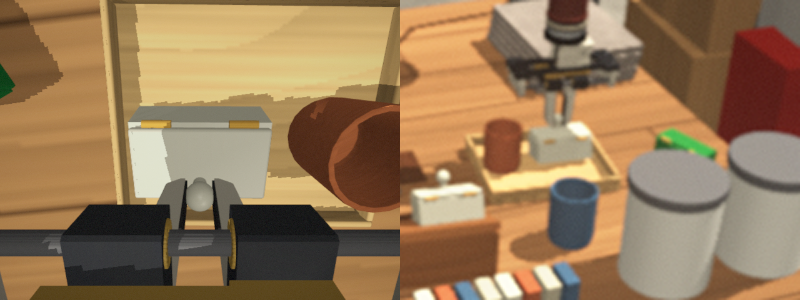

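This works: the box leans only about 11° and the lid is almost shut. Lowering on.

Emit:
arm_command([
  [0.002,0,0.0015],
  [0.004,0,0.003],
  [0.006,0,0.0045],
  [0.007,0,0.006],
  [0.007,0,0.006],
], gripper=[0.9,0.9,0.9,0.9,0.9], yaw=[0,0,0,0,0])

```text
time: 29.65
tcp_pos: [465.9, 427.6, 44.5]
orientation: [0.999, -0.052, 0.001, -0.0]
contact_force: [-2.1, -2.6, 4.3]
width: 17.6
```

```bash
python3 look.py e3 160 320; python3 back.py e3
```

```text
29.65 [465.9 427.6  44.5] [ 9.986e-01 -5.230e-02  8.000e-04 -2.000e-04] 17.6 [-2.1 -2.6  4.3]
150 [529.9 421.4   4.8]
156 [526.8 421.9   4.9]
162 [523.7 422.1   4.8]
168 [520.6 422.6   4.9]
174 [517.5 422.7   4.9]
180 [515.4 423.   13.7]
186 [514.2 422.9  28.3]
192 [513.2 423.2  40.6]
198 [511.7 423.2  47.4]
204 [509.4 423.6  50.2]
210 [507.8 423.8  54.2]
216 [505.1 424.1  54.2]
222 [502.4 424.5  54.1]
228 [499.8 424.5  53.9]
234 [497.  424.9  53.6]
240 [494.3 425.2  53.4]
246 [491.5 425.5  53.2]
252 [488.7 425.8  53. ]
258 [485.9 426.1  52.8]
```

View pics/e3.png

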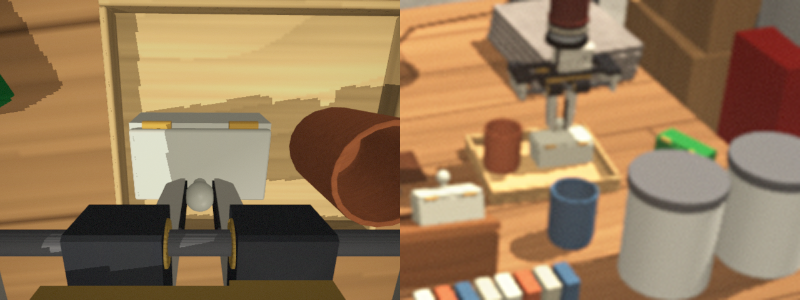

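The lid is shut and the lean is about 4°. I'll lighten the grip so the ball can pivot and the back edge settles.

Emit:
arm_command([
  [0,0,0],
  [0,0,0],
  [0,0,0],
  [0,0,0.0005],
  [0,0,0.001],
], gripper=[0.9,0.9,0.9,0.9,0.9], yaw=[0,0,0,0,0], newtons=5)

```text
time: 30.25
tcp_pos: [465.3, 428.2, 42.5]
orientation: [0.999, -0.052, 0.0, -0.001]
contact_force: [1.2, 0.5, -0.3]
width: 19.2
```

```bash
python3 look.py e4 160 320; python3 back.py e4|sed -n 4,15p
```

```text
30.25 [465.3 428.2  42.5] [ 9.986e-01 -5.200e-02  4.000e-04 -5.000e-04] 19.2 [ 1.2  0.5 -0.3]
168 [520.1 422.8   4.8]
174 [516.9 423.3   4.9]
180 [513.8 423.7   4.9]
186 [511.9 423.9  13.9]
192 [511.9 424.1  33.9]
198 [510.6 423.8  43. ]
204 [508.8 424.2  48.2]
210 [506.7 424.4  50.4]
216 [504.1 424.5  50.4]
222 [501.5 425.   50.4]
228 [498.8 425.2  50.5]
234 [496.1 425.5  50.5]
```

The box is now flat: back face vertical, lid level at z ≈ 50.5. Releasing and rising.

Emit:
arm_command([
  [0,0,0],
  [0,0,0],
  [0,0,0],
  [0,0,-0.005],
  [0,0,-0.02],
], gripper=[0.7,0.5,0.5,0.5,0.5], yaw=[0,0,0,0,0])

```text
time: 30.85
tcp_pos: [463.7, 426.8, 61.8]
orientation: [0.999, -0.052, -0.001, 0.001]
contact_force: [0.3, -0.1, -0.1]
width: 46.0
```

Emit:
arm_command([
  [0,0,-0.03],
  [0,0,-0.07],
  [-0.01,0,-0.11],
  [-0.02,0,-0.15],
  [-0.02,0,-0.18],
], gripper=[0.5,0.5,0.5,0.5,0.5], yaw=[0,0,0,0,0])

```text
time: 31.35
tcp_pos: [443.6, 431.3, 247.2]
orientation: [0.999, -0.051, 0.001, -0.002]
contact_force: [-0.4, 1.0, 0.0]
width: 46.2
```

```bash
python3 look.py f1 160 320; python3 back.py f1 >/dev/null
python3 - <<'E'
from h import *
q,d=robot.capture("top");cv2.imwrite("pics/f1t.png",cv2.resize(q[140:310,180:440,::-1],None,fx=3,fy=3,interpolation=cv2.INTER_CUBIC))
E
```

```text
31.35 [443.6 431.3 247.2] [ 0.9987 -0.0508  0.001  -0.0022] 46.2 [-0.4  1.   0. ]
```

View pics/f1f.png

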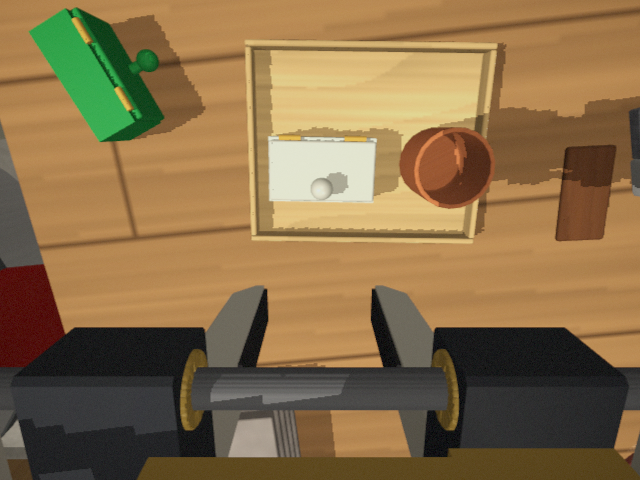

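View pics/f1t.png

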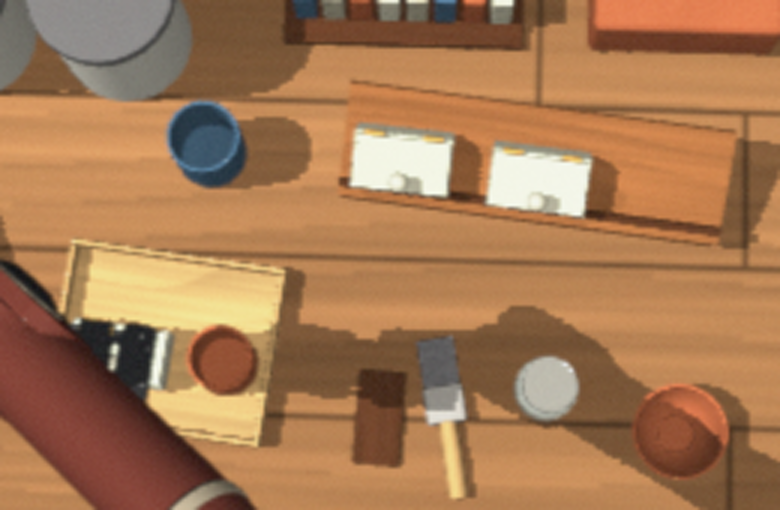

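View pics/f1.png

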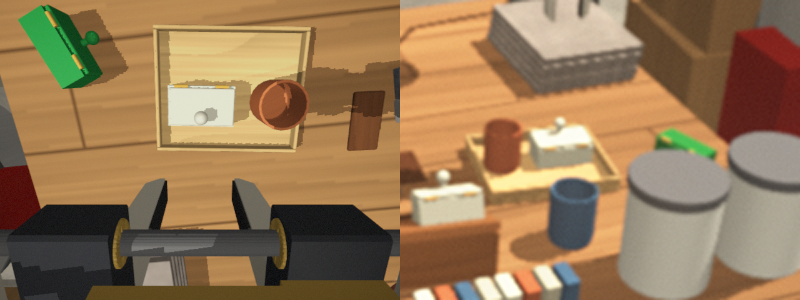

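The stiff box stands flat and shut on the tray floor, clear of the tumbler. In the top view the left box seems shifted about 4 mm toward +y, so I'll measure it from over the rack.

Emit:
arm_command([
  [0.02,0.03,-0.02],
  [0.045,0.062,-0.04],
  [0.072,0.097,-0.055],
  [0.098,0.132,-0.055],
  [0.125,0.167,-0.055],
], gripper=[0.5,0.5,0.5,0.5,0.5], yaw=[0,0,0,0,0])

```text
time: 32.0
tcp_pos: [552.2, 248.8, 297.3]
orientation: [0.999, -0.052, -0.0, 0.0]
contact_force: [-0.2, 0.6, -0.2]
width: 46.6
```

Emit:
arm_command([
  [0.028,0.036,0],
  [0.056,0.072,0],
  [0.084,0.108,0],
  [0.112,0.144,0],
  [0.138,0.177,0],
], gripper=[0.5,0.5,0.5,0.5,0.5], yaw=[0,0,0,0,0])

```text
time: 32.5
tcp_pos: [670.9, 57.6, 296.3]
orientation: [0.999, -0.053, -0.001, 0.0]
contact_force: [-0.1, 1.2, -0.1]
width: 46.4
```

Emit:
arm_command([
  [0,0.03,0],
  [0,0.055,0],
  [0,0.06,0],
  [0,0.06,0],
  [0,0.06,0],
], gripper=[0.5,0.5,0.5,0.5,0.5], yaw=[0,0,0,0,0])

```text
time: 33.0
tcp_pos: [664.3, 3.2, 297.2]
orientation: [0.999, -0.051, -0.0, -0.001]
contact_force: [0.5, 0.1, 0.1]
width: 46.7
```

```bash
python3 look.py g1; python3 back.py g1 >/dev/null
```

```text
33.0 [664.3   3.2 297.2] [ 9.987e-01 -5.060e-02 -4.000e-04 -1.100e-03] 46.7 [0.5 0.1 0.1]
```

View pics/g1f.png

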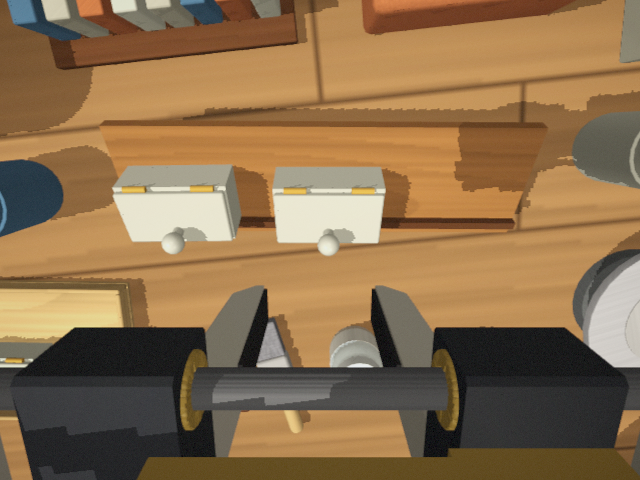

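Run:
```python
from h import *
c=robot.get_calibration("wrist")
for n,(L,R),K in (("w1",((98,115),(542,116)),[(175,236),(325,236),(458,236)]),("g1",((100,121),(547,124)),[(173,243),(328.5,244)])):
    T=np.load(f"pics/{n}.npz")["T"]
    l=ray("wrist",*L,100.4,c,T);r=ray("wrist",*R,100.4,c,T);m=(l+r)/2;y=(l-r)/np.linalg.norm(l-r);x=np.array([y[1],-y[0],0])
    print(n,"len",np.linalg.norm(l-r),"yaw",np.degrees(np.arctan2(x[1],x[0])),"mid",m)
    for k in K:
        P=ray("wrist",*k,121,c,T)-m;print("  knob rack x,y",np.round([P@x+54.4,P@y],1))
z=np.load("pics/g1.npz")
cv2.imwrite("pics/g1z.png",cv2.resize(z["p"][110:260,90:350,::-1],None,fx=3,fy=3,interpolation=cv2.INTER_CUBIC))
```

```text
w1 len 399.2704955672021 yaw -6.201123288550751 mid [743.56400922  -8.06786132 100.4       ]
  knob rack x,y [-52.5 133.8]
  knob rack x,y [-52.2  -4.6]
  knob rack x,y [ -52.  -127.4]
g1 len 399.91132795092835 yaw -6.164282332952565 mid [744.17274297  -7.76885067 100.4       ]
  knob rack x,y [-52.8 137.5]
  knob rack x,y [-52.8  -5.4]
```

View pics/g1z.png

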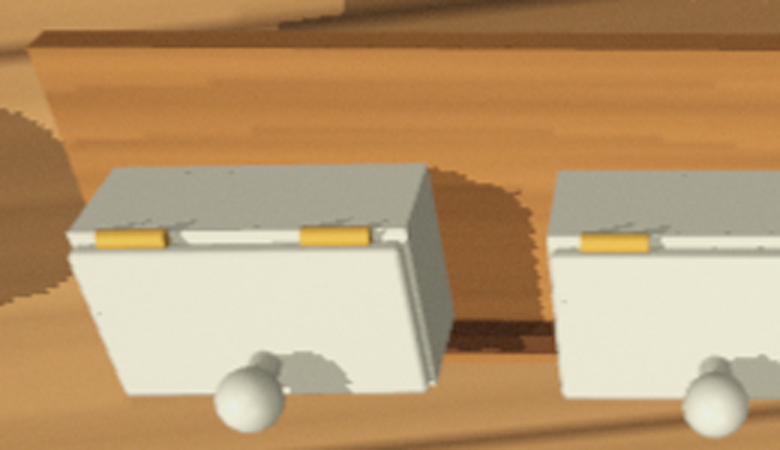

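The left box is at rack y ≈ 137.5 (it was 133.8), about 7.5 mm from its slot point. That's inside the 10 mm but tight. There's time to slide it back about 5 mm, gently, by the knob.

Emit:
arm_command([
  [-0.006,-0.035,0.02],
  [-0.013,-0.075,0.05],
  [-0.02,-0.115,0.09],
  [-0.0264,-0.135,0.125],
  [-0.0264,-0.135,0.14],
], gripper=[0.5,0.5,0.5,0.5,0.5], yaw=[0,0,0,0,0])

```text
time: 33.6
tcp_pos: [647.5, 146.7, 153.0]
orientation: [0.999, -0.046, -0.005, -0.002]
contact_force: [-0.1, -0.4, -0.1]
width: 46.1
```

Emit:
arm_command([
  [0,0,0.01],
  [0,0,0.02],
  [0,0,0.03],
  [0,0,0.03],
  [0,0,0.03],
], gripper=[0.5,0.5,0.5,0.5,0.5], yaw=[0,0,0,0,0])

```text
time: 34.1
tcp_pos: [652.9, 137.1, 128.1]
orientation: [0.999, -0.053, 0.001, -0.0]
contact_force: [0.3, -0.8, -0.4]
width: 46.3
```

```bash
python3 look.py g2; python3 back.py g2 >/dev/null
```

```text
34.1 [652.9 137.1 128.1] [ 9.986e-01 -5.250e-02  6.000e-04 -1.000e-04] 46.3 [ 0.3 -0.8 -0.4]
```

View pics/g2f.png

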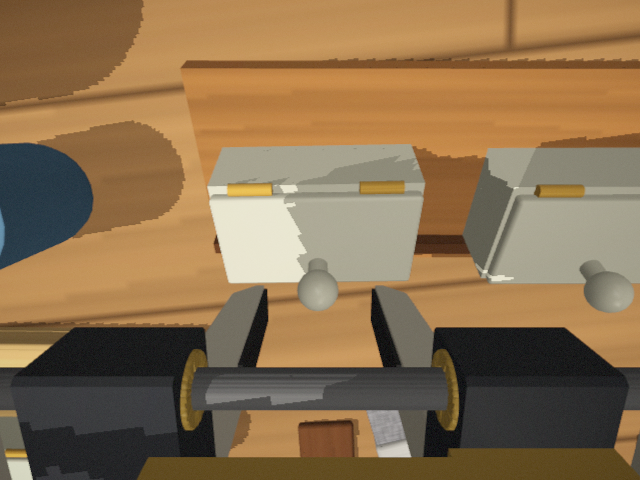

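Emit:
arm_command([
  [0,-0.001,0.01],
  [0,-0.0015,0.02],
  [0,-0.0015,0.0265],
  [0,-0.0015,0.0265],
  [0,-0.0015,0.0265],
], gripper=[0.5,0.5,0.5,0.75,0.85], yaw=[0,0,0,0,0], newtons=10)

```text
time: 34.7
tcp_pos: [652.4, 139.1, 100.5]
orientation: [0.999, -0.052, -0.0, 0.0]
contact_force: [-0.5, 0.1, 0.1]
width: 35.3
```

Emit:
arm_command([
  [0,0,0],
  [0,0.001,0],
  [0,0.003,0],
  [0,0.005,0],
  [0,0.006,0],
], gripper=[0.85,0.85,0.85,0.85,0.85], yaw=[0,0,0,0,0])

```text
time: 35.2
tcp_pos: [651.9, 135.6, 101.4]
orientation: [0.999, -0.051, 0.0, -0.002]
contact_force: [-0.8, 4.7, 0.2]
width: 19.3
```

Emit:
arm_command([
  [0,0,0],
  [0,0,0],
  [0,0,0],
  [0,0,0],
  [0,0,-0.01],
], gripper=[0.85,0.7,0.5,0.5,0.5], yaw=[0,0,0,0,0])

```text
time: 35.7
tcp_pos: [650.8, 130.7, 109.6]
orientation: [0.999, -0.053, -0.002, 0.002]
contact_force: [0.7, -0.6, -0.5]
width: 44.6
```

Emit:
arm_command([
  [0,0,-0.03],
  [0.005,0.02,-0.07],
  [0.01,0.06,-0.11],
  [0.02,0.1,-0.15],
  [0.026,0.13,-0.185],
], gripper=[0.5,0.5,0.5,0.5,0.5], yaw=[0,0,0,0,0])

```text
time: 36.2
tcp_pos: [663.1, 5.4, 290.3]
orientation: [0.999, -0.053, 0.0, 0.001]
contact_force: [2.0, -0.2, 0.4]
width: 46.8
```

Emit:
arm_command([
  [0,0,0],
  [0,0,0],
  [0,0,0],
  [0,0,0],
  [0,0,0],
], gripper=[0.5,0.5,0.5,0.5,0.5], yaw=[0,0,0,0,0])

```text
time: 36.7
tcp_pos: [662.9, 9.8, 286.9]
orientation: [0.999, -0.051, -0.001, -0.0]
contact_force: [0.5, 0.2, -0.2]
width: 46.7
```

```bash
python3 look.py g3; python3 back.py g3 >/dev/null
```

```text
36.7 [662.9   9.8 286.9] [ 9.987e-01 -5.090e-02 -1.300e-03 -1.000e-04] 46.7 [ 0.5  0.2 -0.2]
```

View pics/g3f.png

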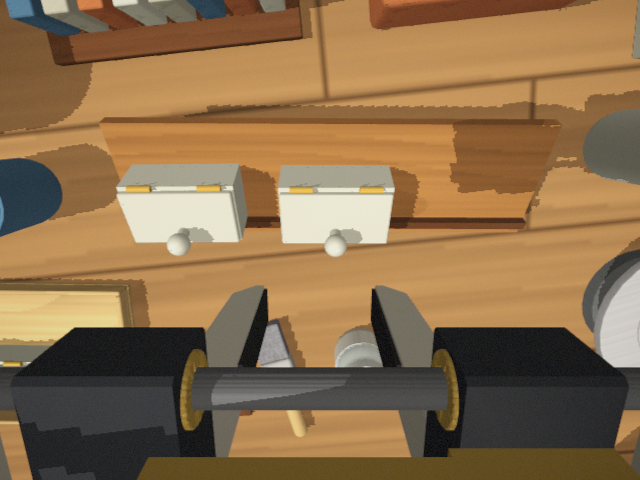

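Run:
```python
from h import *
c=robot.get_calibration("wrist")
for n,(L,R),K in (("g3",((101,119),(560,122)),[(178.5,244),(336,245)]),):
    T=np.load(f"pics/{n}.npz")["T"]
    l=ray("wrist",*L,100.4,c,T);r=ray("wrist",*R,100.4,c,T);m=(l+r)/2;y=(l-r)/np.linalg.norm(l-r);x=np.array([y[1],-y[0],0])
    print(n,"len",np.linalg.norm(l-r),"yaw",np.degrees(np.arctan2(x[1],x[0])),"mid",m)
    for k in K:
        P=ray("wrist",*k,121,c,T)-m;print("  knob rack x,y",np.round([P@x+54.4,P@y],1))
q,_=robot.capture("scene");cv2.imwrite("pics/fin_s.png",q[:,:,::-1])
q,_=robot.capture("top");cv2.imwrite("pics/fin_t.png",cv2.resize(q[140:310,140:440,::-1],None,fx=2.6,fy=2.6,interpolation=cv2.INTER_CUBIC))
```

```text
g3 len 398.661992230235 yaw -6.191041727589131 mid [743.3201319   -7.93647132 100.4       ]
  knob rack x,y [-52.2 134.9]
  knob rack x,y [-52.2  -5.6]
```

View pics/fin_s.png

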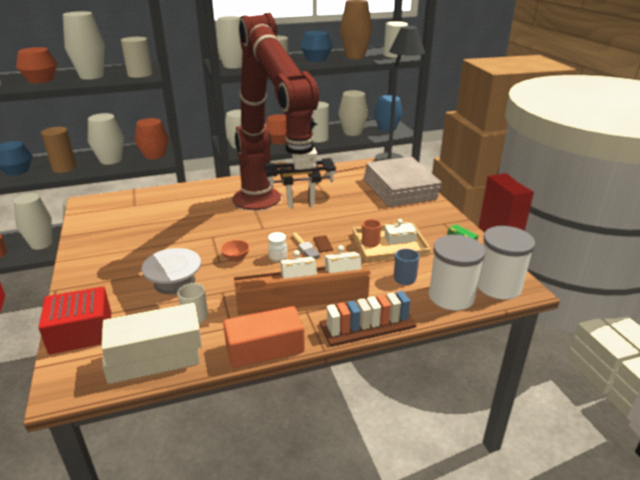

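View pics/fin_t.png

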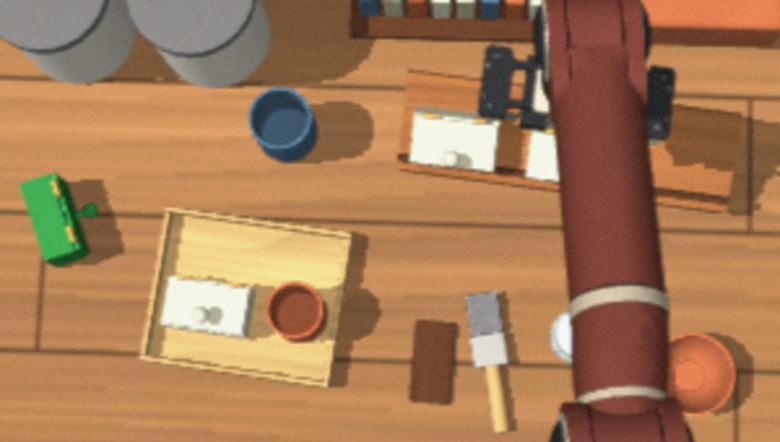

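The left box is now at rack y ≈ 134.9 and the middle at −5.6, both shut. The stiff box lies flat and shut in the tray, and everything else stands as it did. Handing in.

```bash
python3 -c "
from bench import robot
print(robot.close_job())"
```

```text
the job is handed in; nothing more can be done
None
```

I checked the three boxes from left to right. The left and middle lids dropped shut when let go. The right one did not, so that box now stands flat and shut on the reject tray's floor. I handed the job in at about 37 s.

**Last checks**
- **Rejected box:** its back face is vertical and its lid is level at z ≈ 50.5 mm. It sits clear of the tumbler and the tray walls.
- **Good boxes:** both are shut and about 5–6 mm along the rack from their slot points, measured at the knobs.
- **Everything else:** nothing else looked moved in the pictures, and the gripper was raised clear of everything.

**What did not go as planned**
- **First grip:** it slipped off the left knob because the fingertips sit about 8 mm behind the reported TCP, not ahead of it as stated. I regripped lower.
- **Stiff lid:** it was lifted to about 60° but sagged to about 38° when released, then stayed there. I took that as stiff.
- **First set-down:** the box slid to the back wall of the tray, then tipped to about 40° with the lid folding. I lifted it and laid it down again, keeping hold of it until it stood flat.
- **Left box:** gripping its knob had shifted it to about 7.5 mm from its slot point, so I slid it part of the way back.

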